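# Pack the wiper kit into the three-bin caddy

## Robot

A 7-joint arm with a two-finger parallel gripper is mounted at the origin on the work surface. World frame = base frame: x ahead of the robot, y to its left, z up, the work surface at z = 0. Lengths are in m, angles in rad, forces in N, time in s.
With the tool pointing down it reaches from about 0.425 to 0.875 m from the base axis. Payload 4.7 kg.
Tool frame: the origin (TCP) lies at the very end of the fingers, on their centre line; the grasp point (between the pads) lies 19 mm behind it; z points along the fingers, y is the direction in which the jaws open and shut (so a half turn about z gives the same grasp; the last joint's range is limited). The gripper opens to 87 mm and grips with 3 to 60 N. Pads are 19 mm wide; open, the fingers measure 117 mm over their backs; the gripper's body (75 mm by 190 mm) begins 51 mm behind the grasp point.
Start: joints at [1.324, 0.321, -0.07, 1.45, 0.023, 1.371, -0.057], TCP at [0.168, -0.628, 0.223] pointing down, gripper open.
Joint ranges: [-2.86, 2.86], [-0.3, 2.09], [-1.38, 1.24], [0.06, 2.45], [-1.56, 4.7], [0.09, 2.05], [-2.69, 2.69]. Speed limits (rad/s): [2.57, 2.57, 3.14, 3.14, 3.14, 3.14, 3.14].

## Interface

Orientations are given as a unit quaternion [x, y, z, w].
In Python, from bench import get_obs, snapshot, camera_info, sign_off gives the robot as it stands.
- The arm moves only by the shell command python3 -m crank 'ROWS' [FORCE]. ROWS is JSON, a list of rows, each an object with "grip": the closure, from 0 (fully open) to 1 (shut); "slide": the shift along the tool's x, y, z in mm, a list of three; "angular": the turn, a rotation vector about the tool's x, y, z in degrees, a list of three. In form: [{"grip": grip, "slide": [tx, ty, tz], "angular": [ax, ay, az]}, ...]. A call has 1 to 8 rows; each row is the pose to reach, as a shift and turn from the pose commanded when the call began, along the tool's axes at that moment; what a row does not reach only later rows make up. A row lasts 1/10 s, in which the tool goes at most 50 mm and 8.59 degrees, less where a joint would pass 70% of its speed; a pose out of reach is approached as far as the arm can. A call with a gripper value outside its range is refused whole. The fingers move at their own pace and stop on an object; FORCE is the grip in N (left out, the last holds). Time passes only in rows, so rows that repeat a pose let the fingers close. It gives the time, the measured TCP pose, the force and the opening at its end, in the units of the state.
- get_obs(): the state, without advancing time (a new reading comes with each control period).
- snapshot(name): name is "side" or "top"; returns the picture (420x560x3 uint8, blue, green, red); there is no depth.
- camera_info(name): a dict with "vfov" (degrees; the focal length in pixels is half the picture's height over the tangent of half this angle, whatever the lens; pixels are square), "cx", "cy" (the principal point, pixels), "distortion" ([k1, k2, p1, p2, k3] as OpenCV has them; the pictures are not rectified), "R" (3x3) and "t" (3): a world point X has camera coordinates R X + t. Camera axes: x right, y down, z forward; pixel columns grow to the right and rows downward; lengths in m; the calibration is good to about 2 mm. A picture is of the moment at which its call begins. camera_info takes no time and is no camera call.
- sign_off(): hands the job in, once; it reports no verdict.
The state is a dict: "clock": time; "joints": joint angles; "joint_velocities": joint speeds; "tau": joint torques, N m; "tcp_pos": TCP position; "tcp_rot": TCP orientation; "force": force on the tool from outside, world axes, zero at the start; "wrist_torque": the same for the moment, N m; "opening": finger opening in m.
Only numpy, scipy, OpenCV 4.12 (cv2) and the standard library are available. Lean on these libraries where they do the work, as an engineer would, in place of code of your own. Each camera call takes 0.05 s, during which the arm holds its last target.

## Task

Pack the wiper kit into the caddy: the chrome refill clip goes in the bin with the red floor, the steel hex key lies flat in the blue-floored bin, and the yellow funnel stands mouth down in the middle of the green-floored bin. Once the clip is in, close its bin with the clear lid with the black knob, set squarely on top. The black clip, the black hex key and the orange funnel are not part of the kit: leave them where they are.

Things in the scene. Friction and masses are not known exactly. Their poses are not given: they have to be found in the camera images.
- clip_chrome: bright chrome wiper refill clip, loose: a straight channel 56 mm long (x), 16 mm wide (y), 14 mm high. Origin: centre of its underside, x along its length. Grip it across the 16 mm width
- key_steel: bright steel L-shaped hex key lying flat, 8 mm thick bar. Origin: underside of the long arm, at the balance point; the long arm runs along x from -46 to +32 mm, the short arm runs from the +x end along +y to y = 28 mm. Grip the long arm across y at the origin
- funnel_yellow: yellow plastic funnel standing mouth down, spout up, 95 mm tall: mouth 76 mm across at the bottom, a cone up to 46 mm, then a nearly straight round spout 20 to 22 mm across up to 95 mm. Origin: centre of the mouth, z up along the spout. Grip the spout, about 75 mm above the origin
- lid: loose flat clear lid with a white border, 116 x 116 x 4 mm, with an upright round black knob in its middle, 24 mm across, from 4 to 34 mm above the underside. Origin: centre of the underside, x and y along its sides. It has no lip: it rests on a bin's rim and overhangs 6 mm all round
- bin_red: fixed open square bin with clear walls and a red floor: 104 x 104 mm outside, 98 x 98 mm inside, walls 3 mm. Origin: centre of its underside; x and y along its sides, z up. Inner floor 4 mm above the origin, rim 40 mm above it (44 mm above the counter). The three bins stand side by side in a low grey caddy, 122 mm from centre to centre, in any order
- bin_blue: fixed open square bin with clear walls and a blue floor: 104 x 104 mm outside, 98 x 98 mm inside, walls 3 mm. Origin: centre of its underside; x and y along its sides, z up. Inner floor 4 mm above the origin, rim 40 mm above it (44 mm above the counter). The three bins stand side by side in a low grey caddy, 122 mm from centre to centre, in any order
- bin_green: fixed open square bin with clear walls and a green floor: 104 x 104 mm outside, 98 x 98 mm inside, walls 3 mm. Origin: centre of its underside; x and y along its sides, z up. Inner floor 4 mm above the origin, rim 40 mm above it (44 mm above the counter). The three bins stand side by side in a low grey caddy, 122 mm from centre to centre, in any order
- clip_black: black plastic wiper refill clip, loose: a straight channel 56 mm long (x), 16 mm wide (y), 14 mm high. Origin: centre of its underside, x along its length. Grip it across the 16 mm width. A look-alike that is not in the kit: stays where it is
- key_black: black L-shaped hex key lying flat, 8 mm thick bar. Origin: underside of the long arm, at the balance point; the long arm runs along x from -46 to +32 mm, the short arm runs from the +x end along +y to y = 28 mm. Grip the long arm across y at the origin. A look-alike that is not in the kit: stays where it is
- funnel_orange: orange plastic funnel standing mouth down, spout up, 95 mm tall: mouth 76 mm across at the bottom, a cone up to 46 mm, then a nearly straight round spout 20 to 22 mm across up to 95 mm. Origin: centre of the mouth, z up along the spout. Grip the spout, about 75 mm above the origin. A look-alike that is not in the kit: stays where it is
Things that resemble listed ones, but are neither listed nor needed, are in the scene too. There is more than one size of the funnel_yellow; the job needs the larger. What is shaped like the clip_chrome but purple is not meant.

How it is judged:
By the outcome, as a careful person would: the job done as asked, in the order asked, and still so for the second after the job is handed in, with the robot touching nothing.
It also fails if it takes over 117 s, if anything falls off the work surface, if the arm or the gripper's body presses on something with over 40 N, if the wrist force passes 120 N, or if a joint passes its speed limit or range.

## Working session

There is one attempt and no reset: what is moved stays moved. The work goes in short steps, Python scripts to look and compute and a shell command to move; the robot and the scene stay as the last step left them, time stands still between calls to the robot, and variables do not carry over. Pictures are saved under pics/ and viewed, and the job is handed in when it is done.

```bash
mkdir -p pics; ls
python3 - <<'E'
from bench import *
import cv2, json
o=get_obs(); print({k:o[k] for k in ('clock','tcp_pos','tcp_rot','opening','force')})
for n in('top','side'):
    im=snapshot(n); cv2.imwrite(f'pics/{n}0.png',im); print(n,camera_info(n))
E
```

```text
pics
{'clock': 0.0, 'tcp_pos': array([ 0.16739322, -0.62751299,  0.22146153]), 'tcp_rot': array([ 9.91508659e-01,  1.30037227e-01, -1.74762220e-04, -9.31942811e-04]), 'opening': 0.08684141384346492, 'force': array([-0.55976637,  0.5432868 , -0.51798266])}
top {'vfov': 52.51600191788258, 'cx': 282.100175631031, 'cy': 210.5425909224639, 'distortion': array([0.00869275, 0.        , 0.        , 0.        , 0.        ]), 'R': array([[ 0.02471406, -0.99951777, -0.01879998],
       [-0.98100136, -0.02062794, -0.19290105],
       [ 0.19242022,  0.02321017, -0.9810381 ]]), 't': array([0.00299951, 0.52549077, 1.04352086])}
side {'vfov': 55.025490246976354, 'cx': 276.4515932818588, 'cy': 211.99050417901006, 'distortion': array([-0.07833288,  0.        ,  0.        ,  0.        ,  0.        ]), 'R': array([[-0.99900698, -0.04419694, -0.00562932],
       [-0.01664251,  0.48737692, -0.87303308],
       [ 0.04132899, -0.87207246, -0.48762849]]), 't': array([0.51440112, 0.05150327, 1.01660499])}
```

View pics/top0.png

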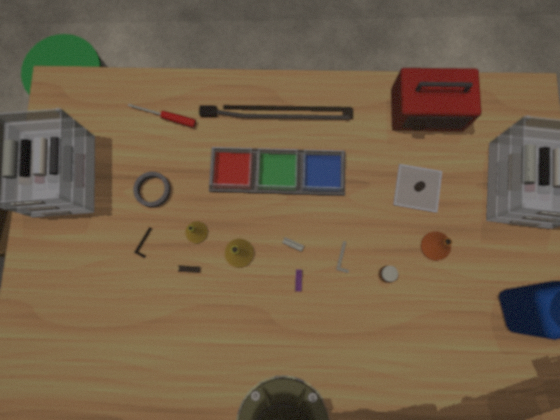

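View pics/side0.png

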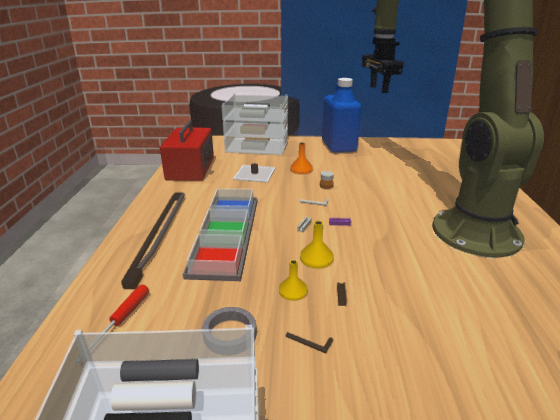

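Top view: red, green and blue bins at (233,168), (279,169), (323,170), and the lid at (418,187). Bright clip at (292,243), purple clip at (298,280), black clip at (190,269). Bright key at (342,258), black key at (143,242). Yellow funnels at (197,232) and (239,253), where the second looks larger, and the orange one at (436,245). I'll enlarge and measure next.

```bash
cat > h.py <<'E'
import numpy as np, cv2
from bench import *
from scipy.spatial.transform import Rotation as Rn
def K(n):
    c=camera_info(n); f=210/np.tan(np.radians(c['vfov']/2))
    return np.array([[f,0,c['cx']],[0,f,c['cy']],[0,0,1]]),c
def plane(n,uv,z):
    k,c=K(n); p=cv2.undistortPoints(np.array(uv,float).reshape(-1,1,2),k,c['distortion']).reshape(-1,2)
    R=c['R']; C=-R.T@c['t']; d=np.c_[p,np.ones(len(p))]@R
    return C+d*((z-C[2])/d[:,2])[:,None]
def proj(n,X):
    k,c=K(n); return cv2.projectPoints(np.array(X,float).reshape(-1,3),cv2.Rodrigues(c['R'])[0],c['t'],k,c['distortion'])[0].reshape(-1,2)
def tri(uvt,uvs):
    A=[];b=[]
    for n,uv in(('top',uvt),('side',uvs)):
        c=camera_info(n);C=-c['R'].T@c['t'];P=plane(n,[uv],0)[0];d=(P-C)/np.linalg.norm(P-C)
        M=np.eye(3)-np.outer(d,d);A.append(M);b.append(M@C)
    return np.linalg.lstsq(np.vstack(A),np.hstack(b),rcond=None)[0]
def toolmove(target,yaw=None):
    """target TCP xyz; yaw of tool y (jaw) axis in world deg; prints slide mm and angular (tool down)"""
    o=get_obs(); R=Rn.from_quat(o['tcp_rot']).as_matrix(); 
    s=R.T@(np.array(target)-o['tcp_pos'])*1000
    cur=np.degrees(np.arctan2(R[1,1],R[0,1])); out=None
    if yaw is not None:
        d=(yaw-cur+90)%180-90
        Rt=Rn.from_euler('z',yaw if False else cur+d,degrees=True).as_matrix()
        # target: z down, y along yaw
        y=np.array([np.cos(np.radians(cur+d)),np.sin(np.radians(cur+d)),0]);z=np.array([0,0,-1.]);x=np.cross(y,z)
        T=np.c_[x,y,z]; out=Rn.from_matrix(R.T@T).as_rotvec(degrees=True)
    print('tcp',o['tcp_pos'].round(4),'jawyaw',cur.round(2),'tilt',(R[:,2]).round(4),'j7',o['joints'].round(2)); print('slide',s.round(1),'ang',None if out is None else out.round(2),'F',o['force'].round(1),'open',round(o['opening'],4),'t',round(o['clock'],2))
def crop(im,x,y,w,h,s,name):
    cv2.imwrite('pics/'+name,cv2.resize(im[y:y+h,x:x+w],None,fx=s,fy=s,interpolation=cv2.INTER_CUBIC))
E
python3 - <<'E'
from h import *
im=cv2.imread('pics/top0.png'); crop(im,120,140,200,150,4,'c1.png'); crop(im,270,140,200,150,4,'c2.png')
s=cv2.imread('pics/side0.png'); crop(s,180,160,180,140,4,'c3.png')
E
```

```text
(no output)
```

View pics/c1.png

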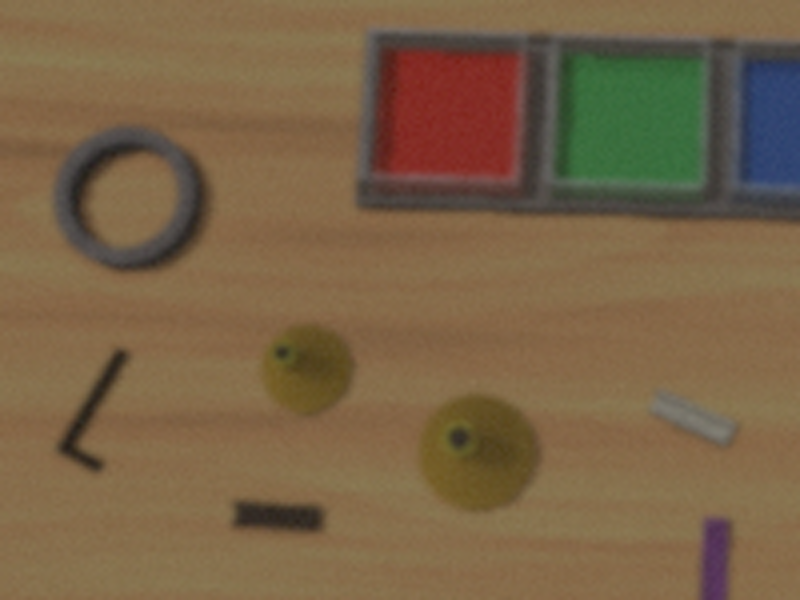

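View pics/c2.png

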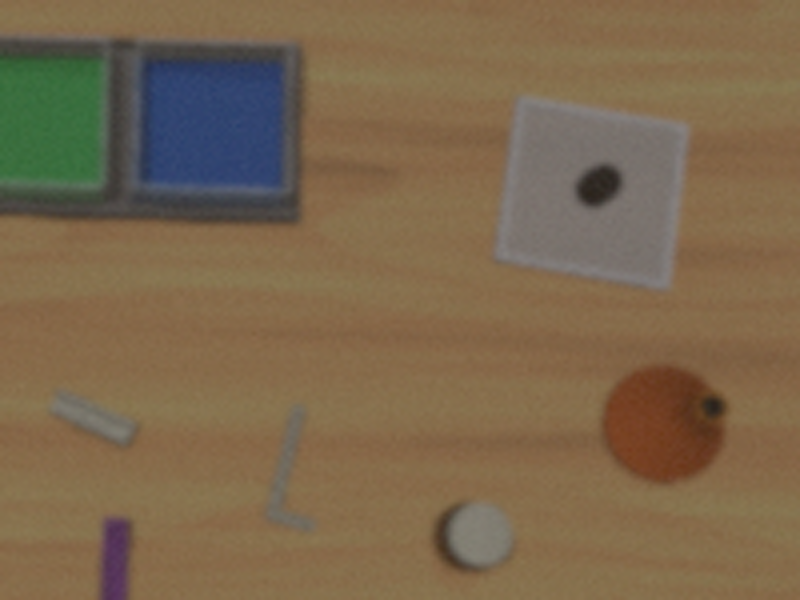

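View pics/c3.png

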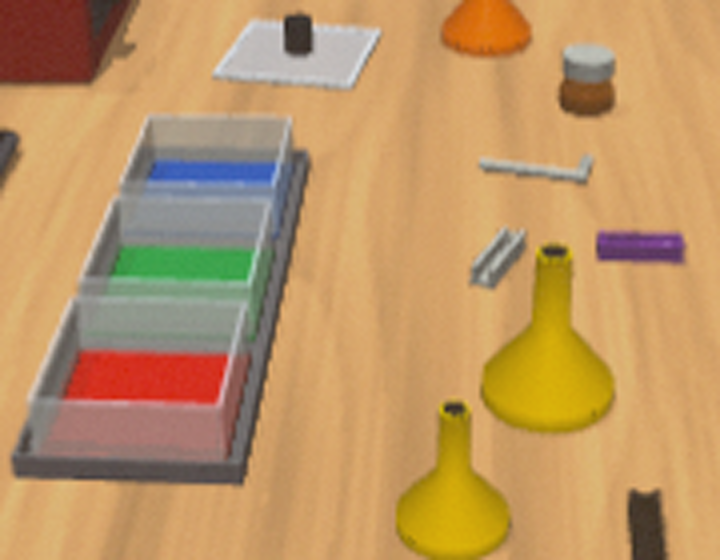

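The larger funnel is the one at top (239,253), side (317,250). It is wider and taller than the one at (197,232), even though it is farther from the side camera. The bright clip at (292,243) is the chrome one: the purple clip is at (298,280) and the black at (190,269). The bright key at (342,258) is the steel one. Measuring now.

Run:
```python
from h import *
def big(m,roi):
    z=np.zeros_like(m);x,y,w,h=roi;z[y:y+h,x:x+w]=m[y:y+h,x:x+w]
    c=cv2.findContours(z,cv2.RETR_EXTERNAL,cv2.CHAIN_APPROX_NONE)[0];return max(c,key=cv2.contourArea)
IM={n:cv2.imread(f'pics/{n}0.png') for n in('top','side')}
HS={n:cv2.cvtColor(IM[n],cv2.COLOR_BGR2HSV) for n in IM}
def rect(n,lo,hi,roi,z,lab):
    c=big(cv2.inRange(HS[n],lo,hi),roi); P=plane(n,c.reshape(-1,2),z)[:,:2].astype(np.float32)*1000
    m=cv2.moments(P.reshape(-1,1,2)); cen=np.array([m['m10'],m['m01']])/m['m00']
    r=cv2.minAreaRect(P); print(n,lab,'cen',cen.round(1),'rect',np.round(r[0],1),np.round(r[1],1),round(r[2],1))
for n in IM:
    b=dict(top=dict(r=(210,145,45,45),g=(256,145,45,45),b=(300,145,48,50)),side=dict(r=(180,225,80,50),g=(190,205,80,40),b=(200,180,60,40)))[n]
    rect(n,(0,140,60),(8,255,255),b['r'],.008,'red');rect(n,(45,100,50),(80,255,255),b['g'],.008,'green');rect(n,(100,110,50),(130,255,255),b['b'],.008,'blue')
# low sat bright
rt=dict(clip=((278,233,30,20),(295,215,20,18)),key=((330,238,20,38),(298,195,32,14)),lid=((390,160,55,55),(230,160,50,22)))
for k,(a,b) in rt.items():
    for n,r in(('top',a),('side',b)):
        rect(n,(0,0,75 if n=='top' else 110),(179,75 if n=='top' else 70,255),r,dict(clip=.010,key=.006,lid=.004)[k],k)
rect('top',(20,150,40),(32,255,255),(222,236,35,35),0.0,'funnel');rect('side',(20,150,40),(32,255,255),(298,240,40,28),0.0,'funnelbase')
print('spout tip',tri((235,250),(319,223)))
print(plane('top',[(235,250)],.095),plane('side',[(318.5,222.5)],.095))
# knob
for n,r in(('top',(405,175,30,25)),('side',(248,160,15,15))):
    c=big(cv2.inRange(HS[n],(0,0,0),(179,255,70)),r);print('knob',n,cv2.boundingRect(c))
for p in ['top','side']:
    cv2.imwrite(f'pics/hs.png',HS[p][:,:,1])
    crop(HS[p][:,:,1],*((270,220,100,75) if p=='top' else (280,180,80,60)),8,f'sat_{p}.png')
```

```text
top red cen [650.5 157.3] rect [650.7 157.7] [92.8 86.8] 88.7
top green cen [648.9  31.9] rect [648.9  32.3] [92.  84.4] 89.3
top blue cen [647.2 -91.7] rect [646.7 -90.9] [90.  84.7] 90.0
side red cen [648.1 128.3] rect [648.2 128. ] [48.1 88. ] 89.3
side green cen [645.9   1.6] rect [646.5   1.9] [87.1 34.9] 2.1
side blue cen [ 644.9 -123.8] rect [ 645.7 -123.5] [29.  87.3] 86.6
top clip cen [444.8 -14.3] rect [444.9 -13.7] [56.9 18. ] 67.9
side clip cen [445.9 -10.8] rect [444.6  -9.8] [70.5 22.7] 66.8
top key cen [ 409.7 -142. ] rect [ 414.3 -141.5] [81.1 27.9] 5.6
side key cen [ 411.7 -140. ] rect [ 413.9 -139.7] [78.9 36.8] 2.0
top lid cen [ 605.7 -347.2] rect [ 605.8 -347.2] [119.6 119.9] 80.9
side lid cen [ 604.  -342.4] rect [ 604.9 -346.9] [127.9 118.8] 81.7
top funnel cen [419.4 128.5] rect [419.4 127.8] [73.  69.3] 65.2
side funnelbase cen [416.5 109.6] rect [417.1 104.7] [ 77.7 109.7] 1.9
spout tip [0.41638898 0.1260723  0.09402165]
[[0.41671311 0.12589569 0.095     ]] [[0.41708736 0.12573351 0.095     ]]
knob top (415, 182, 10, 9)
knob side (251, 164, 7, 9)
```

Run:
```python
from h import *
s=cv2.imread('pics/side0.png'); crop(s,180,180,90,100,8,'c4a.png')
im=cv2.imread('pics/top0.png'); im=cv2.convertScaleAbs(im,alpha=1.7); crop(im,203,140,150,62,5,'c4b.png')
i=cv2.imread('pics/c4a.png'); cv2.imwrite('pics/c4a.png',cv2.resize(i,(540,600)))
for n in('top','side'):
    c=camera_info(n);print(-c['R'].T@c['t'])
```

```text
[ 0.31463852 -0.01038245  1.12515783]
[0.47273219 0.88418666 0.54358534]
```

View pics/c4a.png

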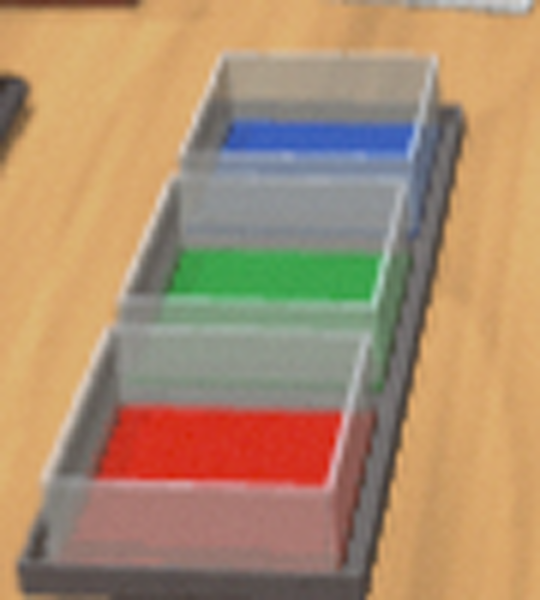

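View pics/c4b.png

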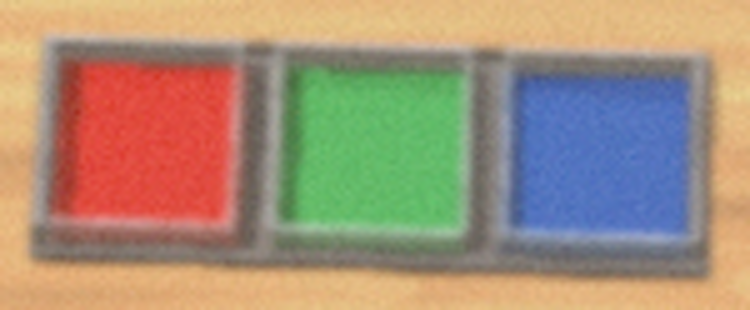

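Run:
```python
from h import *
S=dict(red=[(108,330),(368,338),(332,488),(48,482)],green=[(172,178),(406,182),(374,305),(124,302)],blue=[(224,57),(436,60),(412,162),(183,158)])
T=dict(red=[(47,42),(243,46),(236,226),(40,222)],green=[(277,47),(471,52),(466,238),(268,236)],blue=[(508,54),(705,58),(695,246),(500,240)])
for k in S:
    P=plane('side',np.array(S[k])/6+180-.4,.044)*1000;Q=plane('top',np.array(T[k])/5+[203,140]-.4,.044)*1000
    print(k,P.mean(0).round(1),Q.mean(0).round(1),'sides',np.linalg.norm(P-np.roll(P,1,0),axis=1).round(0),np.linalg.norm(Q-np.roll(Q,1,0),axis=1).round(0))
im=cv2.imread('pics/top0.png')
# caddy outline corners from crop
C=plane('top',np.array([(47,38),(712,55),(708,275),(32,258)])/5+[203,140]-.4,.01)*1000;print(C.round(0),C.mean(0).round(1))
# key lines: fit to the mask
for n,roi,vm,sm in(('top',(330,238,20,38),70,95),('side',(298,195,32,14),110,70)):
    h=cv2.cvtColor(cv2.imread(f'pics/{n}0.png'),cv2.COLOR_BGR2HSV);x,y,w,hh=roi
    m=cv2.inRange(h,(0,0,vm),(179,sm,255))[y:y+hh,x:x+w]
    cv2.imwrite(f'pics/km_{n}.png',cv2.resize(np.hstack([m,h[y:y+hh,x:x+w,1]]),None,fx=12,fy=12,interpolation=0))
    v,u=np.nonzero(m);P=plane(n,np.c_[u+x,v+y],.006)[:,:2]*1000
    np.save(f'km_{n}.npy',P)
    L=P[P[:,0]>400] ; 
    vx,vy,x0,y0=cv2.fitLine(L.astype(np.float32),cv2.DIST_HUBER,0,.01,.01).ravel()
    print(n,'long arm dir',np.degrees(np.arctan2(vy,vx)),'pt',x0,y0,'xmax',P[:,0].max(),'xmin',P[:,0].min(),'ymin',P[:,1].min())
```

```text
red [642.7 154.6  44. ] [643.4 153.8  44. ] sides [100. 101.  97. 100.] [ 99. 105.  99. 103.]
green [641.5  32.7  44. ] [640.6  32.3  44. ] sides [101. 101. 100.  99.] [104. 103. 102. 104.]
blue [639.8 -86.2  44. ] [639.5 -89.7  44. ] sides [101. 101. 101. 101.] [102. 104. 103. 102.]
[[ 707.  214.   10.]
 [ 704. -152.   10.]
 [ 580. -149.   10.]
 [ 582.  215.   10.]] [643.6  31.8  10. ]
top long arm dir -14.160266 pt 427.97025 -142.73843 xmax 455.8754961180753 xmin 374.79837768984635 ymin -159.13102082149052
side long arm dir -16.934027 pt 427.73544 -141.4278 xmax 453.52460589383406 xmin 375.1301608962227 ymin -159.44845482473136
```

View pics/km_top.png

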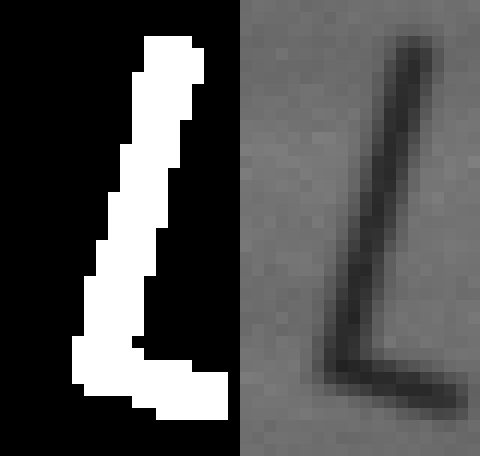

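View pics/km_side.png

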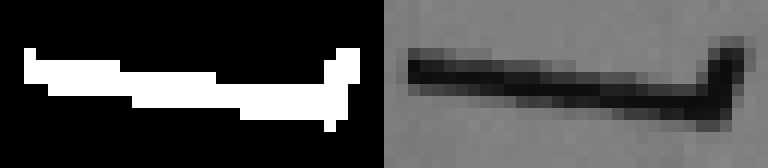

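Run:
```python
from h import *
# sat-picture centreline points (top: 12x, offset (330,238), panel 240; side panel 384, offset (298,195))
T=[(415,45),(398,130),(375,215),(357,285),(340,368)];S=[(412,68),(500,78),(590,92),(660,103),(716,110)]
a=plane('top',(np.array(T)-[240,0])/12+[330,238]-.5,.004)*1000;b=plane('side',(np.array(S)-[384,0])/12+[298,195]-.5,.004)*1000
print(a.round(1));print(b.round(1))
for P in(a,b):
    vx,vy,x0,y0=cv2.fitLine(P[:,:2].astype(np.float32),cv2.DIST_L2,0,.01,.01).ravel();print(np.degrees(np.arctan2(vy,vx)),x0,y0,'len',np.linalg.norm(P[0]-P[-1]))
```

```text
[[ 455.4 -149.5    4. ]
 [ 436.6 -145.7    4. ]
 [ 417.9 -140.6    4. ]
 [ 402.5 -136.7    4. ]
 [ 384.5 -133.     4. ]]
[[ 453.9 -153.3    4. ]
 [ 432.8 -148.8    4. ]
 [ 411.4 -142.3    4. ]
 [ 395.  -137.2    4. ]
 [ 381.9 -134.1    4. ]]
-13.425104 419.3805 -141.09944 len 72.81449983350653
-15.303139 415.0069 -143.13353 len 74.50970861959674
```

Clip (445,-12) mm, long axis 68°. Key origin (411,-140), its x axis at 166°. Funnel (417,126). Lid (605,-347), yaw -9°. Bins: red (643,154), green (641,32), blue (640,-89), yaw about -0.9°. Clip first.

```bash
python3 -c "
from h import *
toolmove([.445,-.012,.15],-22)"
```

```text
tcp [ 0.1675 -0.6275  0.2216] jawyaw -75.05 tilt [-5.0e-04  1.7e-03 -1.0e+00] j7 [ 1.32  0.32 -0.07  1.45  0.02  1.37 -0.06]
slide [ 426.9 -523.    72.4] ang [-9.000e-02 -4.000e-02 -5.305e+01] F [-0.7  0.6  0.6] open 0.0871 t 0.1
```

```bash
python3 -m crank '[{"grip":0.3,"slide":[297,-209,0],"angular":[0,0,-53]},{"grip":0.3,"slide":[297,-209,0],"angular":[0,0,-53]},{"grip":0.3,"slide":[297,-209,0],"angular":[0,0,-53]},{"grip":0.3,"slide":[297,-209,0],"angular":[0,0,-53]},{"grip":0.3,"slide":[297,-209,0],"angular":[0,0,-53]},{"grip":0.3,"slide":[297,-209,0],"angular":[0,0,-53]},{"grip":0.3,"slide":[297,-209,0],"angular":[0,0,-53]},{"grip":0.3,"slide":[297,-209,0],"angular":[0,0,-53]}]' 20; python3 -c "
from h import *
toolmove([.445,-.012,.12],-22)"
```

```text
clock: 0.9
tcp_pos: [0.4049, -0.3433, 0.2226]
tcp_rot: [0.827, 0.563, 0.001, -0.0]
force: [0.2, 0.8, -0.1]
opening: 0.0609
tcp [ 0.4049 -0.3433  0.2226] jawyaw -21.5 tilt [ 0.0017  0.0021 -1.    ] j7 [ 1.04  0.09 -0.4   1.73  0.03  1.33  0.25]
slide [322.7 -84.2 103.4] ang [ 0.05 -0.15  0.5 ] F [ 0.2  0.8 -0.1] open 0.0609 t 0.9
```

```bash
python3 -m crank '[{"grip":0.45,"slide":[323,-84,103],"angular":[0,0,0]},{"grip":0.45,"slide":[323,-84,103],"angular":[0,0,0]},{"grip":0.45,"slide":[323,-84,103],"angular":[0,0,0]},{"grip":0.45,"slide":[323,-84,103],"angular":[0,0,0]},{"grip":0.45,"slide":[323,-84,103],"angular":[0,0,0]},{"grip":0.45,"slide":[323,-84,103],"angular":[0,0,0]},{"grip":0.45,"slide":[323,-84,103],"angular":[0,0,0]},{"grip":0.45,"slide":[323,-84,103],"angular":[0,0,0]}]'; python3 -c "
from h import *
toolmove([.445,-.012,.003],-22)"
```

```text
clock: 1.7
tcp_pos: [0.4429, -0.0121, 0.118]
tcp_rot: [0.827, 0.563, -0.0, -0.002]
force: [0.2, 0.0, 0.0]
opening: 0.048
tcp [ 0.4429 -0.0121  0.118 ] jawyaw -21.51 tilt [-0.0026  0.0026 -1.    ] j7 [ 0.73 -0.01 -0.75  2.05 -0.01  1.11 -0.39]
slide [  0.7   2.2 115. ] ang [-0.19 -0.08  0.49] F [0.2 0.  0. ] open 0.048 t 1.7
```

```bash
python3 -m crank '[{"grip":0.45,"slide":[1,2,40],"angular":[0,0,0]},{"grip":0.45,"slide":[1,2,80],"angular":[0,0,0]},{"grip":0.45,"slide":[1,2,90],"angular":[0,0,0]},{"grip":0.45,"slide":[1,2,90],"angular":[0,0,0]}]'; python3 -c "
from h import *
toolmove([.445,-.012,.003],-22)
a=snapshot('top');b=snapshot('side')
A=cv2.resize(a[200:300,240:350],None,fx=3.6,fy=3.6);B=cv2.resize(b[170:270,260:370],None,fx=3.6,fy=3.6);cv2.imwrite('pics/d1.png',np.hstack([A,B]))"
```

```text
clock: 2.1
tcp_pos: [0.4448, -0.0189, 0.0283]
tcp_rot: [0.83, 0.558, -0.001, -0.002]
force: [0.8, 0.3, 0.4]
opening: 0.0477
tcp [ 0.4448 -0.0189  0.0283] jawyaw -22.1 tilt [-0.004   0.0012 -1.    ] j7 [ 0.7   0.15 -0.74  2.12  0.12  0.92 -0.5 ]
slide [ 6.4 -2.3 25.4] ang [-0.24  0.02 -0.1 ] F [0.8 0.3 0.4] open 0.0477 t 2.1
```

View pics/d1.png

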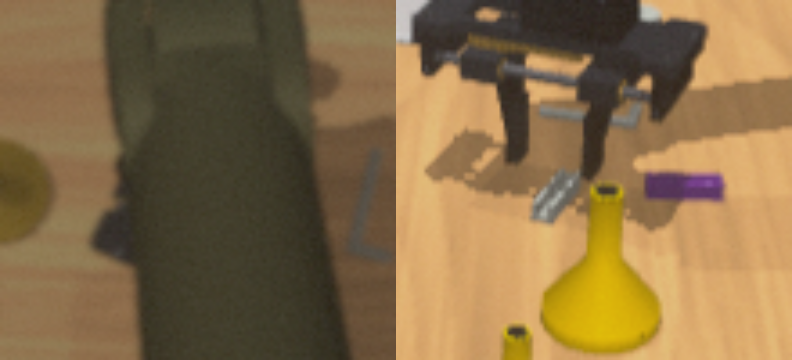

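```bash
python3 -m crank '[{"grip":0.45,"slide":[0,0,0],"angular":[0,0,0]},{"grip":0.45,"slide":[0,0,0],"angular":[0,0,0]}]'; python3 -c "
from h import *
toolmove([.445,-.012,.003],-22)"
```

```text
clock: 2.4
tcp_pos: [0.4476, -0.0189, 0.031]
tcp_rot: [0.829, 0.559, 0.001, 0.001]
force: [-1.2, 0.1, -0.6]
opening: 0.048
tcp [ 0.4476 -0.0189  0.031 ] jawyaw -22.08 tilt [ 0.0027 -0.0012 -1.    ] j7 [ 0.7   0.14 -0.75  2.12  0.12  0.92 -0.5 ]
slide [ 5.4 -5.1 28. ] ang [ 0.17  0.   -0.08] F [-1.2  0.1 -0.6] open 0.048 t 2.4
```

```bash
python3 -m crank '[{"grip":0.45,"slide":[6,-3,20],"angular":[0,0,0]},{"grip":0.45,"slide":[6,-3,26],"angular":[0,0,0]},{"grip":0.45,"slide":[6,-3,26],"angular":[0,0,0]}]'; python3 -c "
from h import *
toolmove([.445,-.012,.003],-22)
b=snapshot('side');crop(b,265,150,110,90,7,'d2.png')
toolmove([.445,-.012,.003],-22)"
```

```text
clock: 2.7
tcp_pos: [0.4452, -0.0118, 0.0033]
tcp_rot: [0.829, 0.559, -0.001, -0.0]
force: [0.2, 0.4, 0.4]
opening: 0.0479
tcp [ 0.4452 -0.0118  0.0033] jawyaw -22.02 tilt [-1.3e-03  1.0e-04 -1.0e+00] j7 [ 0.67  0.2  -0.74  2.14  0.18  0.86 -0.56]
slide [-0.3 -0.1  0.3] ang [-0.07  0.03 -0.02] F [0.2 0.4 0.4] open 0.0479 t 2.7
tcp [ 0.4457 -0.0119  0.0037] jawyaw -22.05 tilt [-4.e-04 -1.e-04 -1.e+00] j7 [ 0.67  0.2  -0.74  2.14  0.17  0.86 -0.56]
slide [-0.3 -0.6  0.7] ang [-0.02  0.01 -0.05] F [ 0.3  0.9 -0.5] open 0.0479 t 2.75
```

View pics/d2.png

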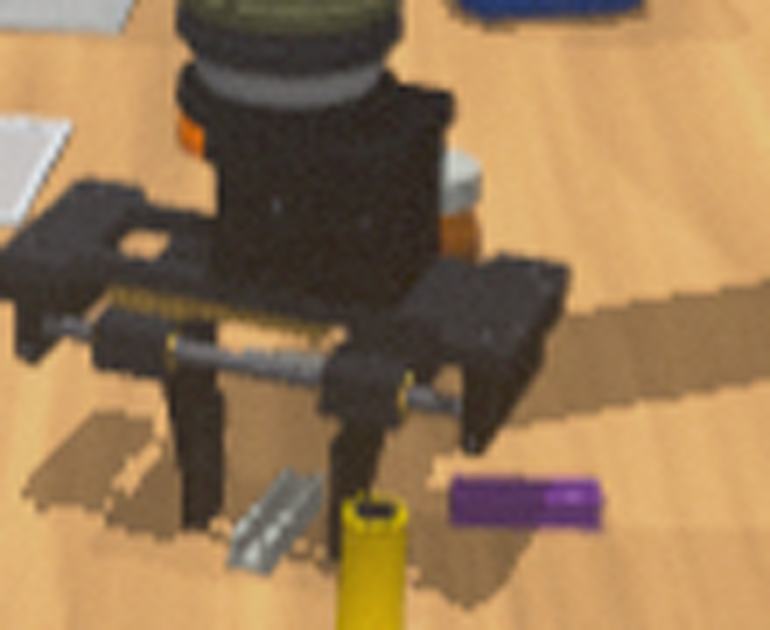

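The clip, at crop (275,520), lies between the fingers and the purple one is clear. Closing.

```bash
python3 -m crank '[{"grip":0.9,"slide":[0,0,0],"angular":[0,0,0]},{"grip":0.9,"slide":[0,0,0],"angular":[0,0,0]},{"grip":0.9,"slide":[0,0,0],"angular":[0,0,0]},{"grip":0.9,"slide":[0,0,0],"angular":[0,0,0]},{"grip":0.9,"slide":[0,0,-50],"angular":[0,0,0]},{"grip":0.9,"slide":[0,0,-100],"angular":[0,0,0]},{"grip":0.9,"slide":[0,0,-120],"angular":[0,0,0]},{"grip":0.9,"slide":[0,0,-120],"angular":[0,0,0]}]' 20; python3 -c "
from h import *
b=snapshot('side');crop(b,265,130,110,90,7,'d3.png')
toolmove([.643,.154,.12],-.9)
toolmove([.643,.154,.12],89.1)"
```

```text
clock: 3.55
tcp_pos: [0.4485, -0.0121, 0.127]
tcp_rot: [0.829, 0.559, 0.002, 0.003]
force: [1.1, 0.4, 0.3]
opening: 0.0093
tcp [ 0.4468 -0.0121  0.1248] jawyaw -22.08 tilt [ 0.0031 -0.0017 -1.    ] j7 [ 0.75 -0.02 -0.77  2.03 -0.01  1.12 -0.4 ]
slide [227.7 119.3   5.1] ang [  0.2    0.06 -21.18] F [-0.3 -0.6 -0.2] open 0.0088 t 3.6
tcp [ 0.4468 -0.0121  0.1248] jawyaw -22.08 tilt [ 0.0031 -0.0017 -1.    ] j7 [ 0.75 -0.02 -0.77  2.03 -0.01  1.12 -0.4 ]
slide [227.7 119.3   5.1] ang [ 0.19 -0.1  68.82] F [-0.3 -0.6 -0.2] open 0.0088 t 3.6
```

View pics/d3.png

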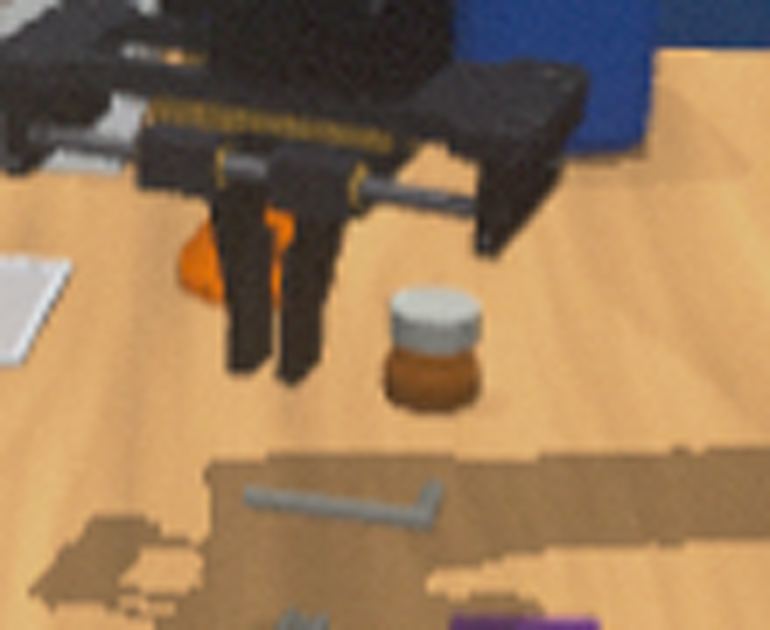

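The clip was not gripped: the fingers are empty at 9 mm and it still lies on the table near crop (300,615). The fingers probably hadn't closed before I lifted. Rechecking its pose.

Run:
```python
from h import *
b=snapshot('side');h=cv2.cvtColor(b,cv2.COLOR_BGR2HSV)
crop(b,280,195,60,45,12,'d4.png')
m=cv2.inRange(h,(0,0,75),(179,70,255));z=np.zeros_like(m);z[212:236,293:317]=m[212:236,293:317]
c=max(cv2.findContours(z,0,cv2.CHAIN_APPROX_NONE)[0],key=cv2.contourArea)
for zz in(.01,):
    P=(plane('side',c.reshape(-1,2),zz)[:,:2]*1000).astype(np.float32);print(cv2.minAreaRect(P),cv2.boundingRect(c))
```

```text
((441.70751953125, -8.83163833618164), (71.22737884521484, 21.50123405456543), 68.82891082763672) (299, 217, 13, 15)
```

View pics/d4.png

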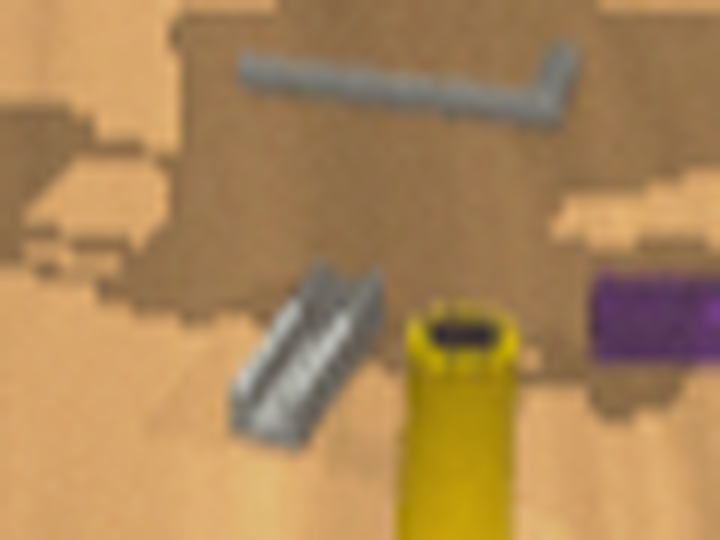

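```bash
python3 -m crank '[{"grip":0.55,"slide":[2,-3,40],"angular":[0,0,-1]},{"grip":0.55,"slide":[2,-3,70],"angular":[0,0,-1]},{"grip":0.55,"slide":[2,-3,85],"angular":[0,0,-1]},{"grip":0.55,"slide":[2,-3,85],"angular":[0,0,-1]}]'; python3 -c "
from h import *
toolmove([.443,-.0115,.003],-21)"
```

```text
clock: 4.05
tcp_pos: [0.4399, -0.0081, 0.0348]
tcp_rot: [0.824, 0.566, -0.003, -0.003]
force: [-1.0, -0.7, 0.0]
opening: 0.0328
tcp [ 0.4399 -0.0081  0.0348] jawyaw -21.01 tilt [-0.0082  0.0025 -1.    ] j7 [ 0.71  0.13 -0.78  2.13  0.11  0.93 -0.5 ]
slide [-2.   4.4 31.8] ang [-0.49  0.03 -0.01] F [-1.  -0.7  0. ] open 0.0328 t 4.05
```

```bash
python3 -m crank '[{"grip":0.55,"slide":[-3,3,20],"angular":[0,0,0]},{"grip":0.55,"slide":[-3,3,31],"angular":[0,0,0]},{"grip":0.55,"slide":[-3,3,31],"angular":[0,0,0]},{"grip":0.55,"slide":[-3,3,31],"angular":[0,0,0]}]'; python3 -c "
from h import *
toolmove([.443,-.0115,.003],-21)"
```

```text
clock: 4.45
tcp_pos: [0.4454, -0.0124, 0.0077]
tcp_rot: [0.824, 0.566, -0.0, -0.0]
force: [-0.1, -0.4, 0.3]
opening: 0.0389
tcp [ 0.4454 -0.0124  0.0077] jawyaw -21.04 tilt [-4.e-04  3.e-04 -1.e+00] j7 [ 0.69  0.19 -0.76  2.14  0.17  0.87 -0.54]
slide [-0.1 -2.6  4.7] ang [-0.03 -0.01 -0.04] F [-0.1 -0.4  0.3] open 0.0389 t 4.45
```

```bash
python3 -m crank '[{"grip":0.55,"slide":[0,-2,5],"angular":[0,0,0]},{"grip":1.0,"slide":[0,-2,5],"angular":[0,0,0]},{"grip":1.0,"slide":[0,-2,5],"angular":[0,0,0]},{"grip":1.0,"slide":[0,-2,5],"angular":[0,0,0]},{"grip":1.0,"slide":[0,-2,5],"angular":[0,0,0]},{"grip":1.0,"slide":[0,-2,5],"angular":[0,0,0]},{"grip":1.0,"slide":[0,-2,5],"angular":[0,0,0]},{"grip":1.0,"slide":[0,-2,5],"angular":[0,0,0]}]' 20
```

```text
clock: 5.25
tcp_pos: [0.4438, -0.012, 0.0027]
tcp_rot: [0.824, 0.566, 0.0, 0.0]
force: [-0.7, 0.9, 4.0]
opening: 0.0154
```

```bash
python3 -m crank '[{"grip":1.0,"slide":[0,0,-20],"angular":[0,0,0]},{"grip":1.0,"slide":[0,0,-60],"angular":[0,0,0]},{"grip":1.0,"slide":[0,0,-100],"angular":[0,0,0]},{"grip":1.0,"slide":[0,0,-120],"angular":[0,0,0]},{"grip":1.0,"slide":[0,0,-120],"angular":[0,0,0]}]' 25; python3 -c "
from h import *
b=snapshot('side');crop(b,265,130,110,90,7,'d5.png')
toolmove([.643,.154,.12],-.9)"
```

```text
clock: 5.75
tcp_pos: [0.446, -0.0122, 0.1254]
tcp_rot: [0.824, 0.566, 0.002, 0.003]
force: [-0.7, -0.8, -0.4]
opening: 0.0157
tcp [ 0.4445 -0.0123  0.1235] jawyaw -21.08 tilt [ 0.0027 -0.0015 -1.    ] j7 [ 0.77 -0.02 -0.79  2.04 -0.01  1.11 -0.38]
slide [226.5 125.4   3.8] ang [  0.17   0.06 -20.18] F [ 0.4  0.4 -0.7] open 0.0153 t 5.8
```

View pics/d5.png

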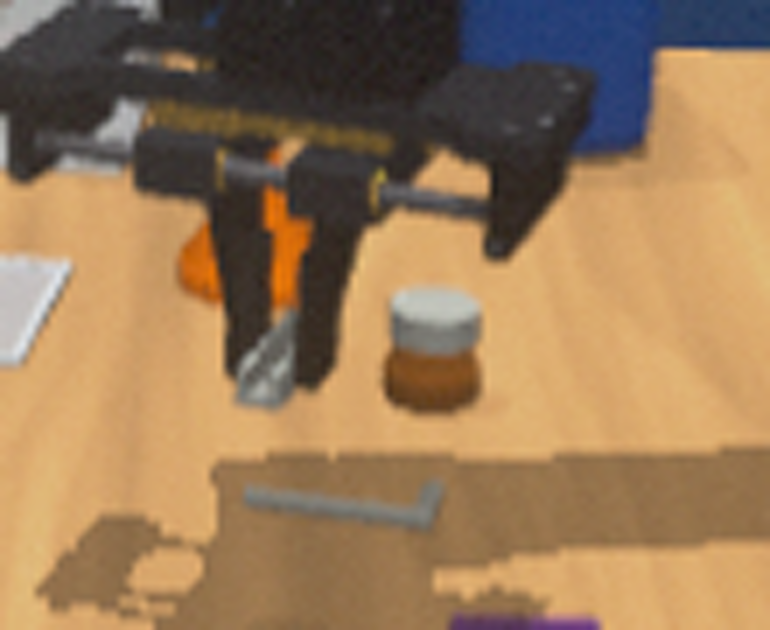

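```bash
python3 -m crank '[{"grip":1.0,"slide":[226,125,0],"angular":[0,0,-20]},{"grip":1.0,"slide":[226,125,0],"angular":[0,0,-20]},{"grip":1.0,"slide":[226,125,0],"angular":[0,0,-20]},{"grip":1.0,"slide":[226,125,0],"angular":[0,0,-20]},{"grip":1.0,"slide":[226,125,0],"angular":[0,0,-20]},{"grip":1.0,"slide":[226,125,0],"angular":[0,0,-20]},{"grip":1.0,"slide":[226,125,0],"angular":[0,0,-20]},{"grip":1.0,"slide":[226,125,0],"angular":[0,0,-20]}]'; python3 -c "
from h import *
toolmove([.643,.154,.012],-.9)"
```

```text
clock: 6.6
tcp_pos: [0.64, 0.1531, 0.1209]
tcp_rot: [0.714, 0.701, -0.002, -0.001]
force: [1.2, -0.9, 0.1]
opening: 0.0157
tcp [0.64   0.1531 0.1209] jawyaw -1.05 tilt [-0.003  -0.0014 -1.    ] j7 [ 0.33  0.54 -0.83  1.53  0.41  1.26 -0.57]
slide [  1.1   3.3 108.9] ang [-0.17  0.08 -0.15] F [ 1.2 -0.9  0.1] open 0.0157 t 6.6
```

```bash
python3 -m crank '[{"grip":1.0,"slide":[1,1,40],"angular":[0,0,0]},{"grip":1.0,"slide":[1,1,70],"angular":[0,0,0]},{"grip":1.0,"slide":[1,1,95],"angular":[0,0,0]},{"grip":1.0,"slide":[1,1,104],"angular":[0,0,0]},{"grip":1.0,"slide":[1,1,106],"angular":[0,0,0]},{"grip":1.0,"slide":[1,1,108],"angular":[0,0,0]},{"grip":1.0,"slide":[1,1,108],"angular":[0,0,0]}]'; python3 -c "
from h import *
toolmove([.643,.154,.012],-.9)"
```

```text
clock: 7.3
tcp_pos: [0.6433, 0.155, 0.0161]
tcp_rot: [0.714, 0.7, 0.001, 0.001]
force: [-0.2, 0.5, 0.4]
opening: 0.0157
tcp [0.6433 0.155  0.0161] jawyaw -1.08 tilt [ 2.3e-03  1.0e-04 -1.0e+00] j7 [ 0.29  0.64 -0.77  1.61  0.49  1.09 -0.63]
slide [-1.  -0.3  4.1] ang [ 0.13 -0.01 -0.18] F [-0.2  0.5  0.4] open 0.0157 t 7.3
```

```bash
python3 -m crank '[{"grip":1.0,"slide":[0,0,4],"angular":[0,0,0]},{"grip":1.0,"slide":[0,0,4],"angular":[0,0,0]},{"grip":0.65,"slide":[0,0,4],"angular":[0,0,0]},{"grip":0.65,"slide":[0,0,4],"angular":[0,0,0]},{"grip":0.65,"slide":[0,0,4],"angular":[0,0,0]},{"grip":0.65,"slide":[0,0,4],"angular":[0,0,0]}]'; python3 -m crank '[{"grip":0.65,"slide":[0,0,-30],"angular":[0,0,0]},{"grip":0.65,"slide":[0,0,-70],"angular":[0,0,0]},{"grip":0.65,"slide":[0,0,-110],"angular":[0,0,0]},{"grip":0.65,"slide":[0,0,-110],"angular":[0,0,0]}]';  python3 -c "
from h import *
b=snapshot('side');crop(b,180,130,130,140,4.2,'d6.png')
toolmove([.411,-.140,.12],75.7)"
```

```text
clock: 7.9
tcp_pos: [0.6425, 0.1551, 0.0106]
tcp_rot: [0.714, 0.701, 0.0, 0.0]
force: [0.5, -0.4, -0.2]
opening: 0.0295
clock: 8.3
tcp_pos: [0.646, 0.157, 0.1272]
tcp_rot: [0.714, 0.701, 0.005, 0.003]
force: [0.5, 0.1, 0.1]
opening: 0.0304
tcp [0.6445 0.1561 0.1241] jawyaw -1.05 tilt [ 0.0062  0.0012 -1.    ] j7 [ 0.33  0.54 -0.83  1.52  0.41  1.26 -0.57]
slide [-300.4 -228.     2.3] ang [  0.35   0.17 -76.75] F [-0.6 -0.  -0.9] open 0.0305 t 8.35
```

View pics/d6.png

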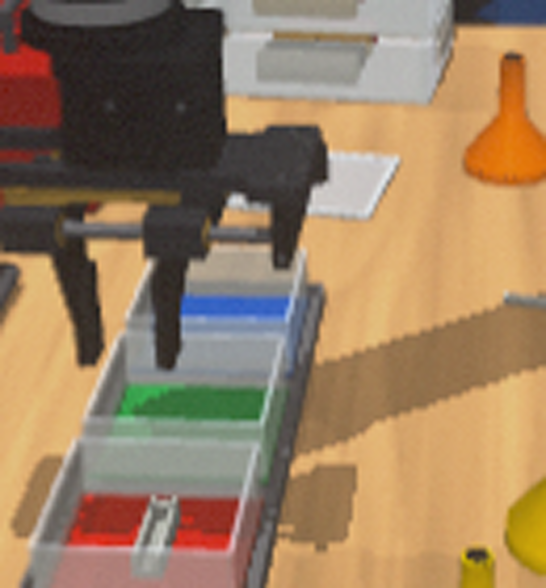

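```bash
python3 -m crank '[{"grip":0.65,"slide":[-300,-228,0],"angular":[0,0,-76.7]},{"grip":0.65,"slide":[-300,-228,0],"angular":[0,0,-76.7]},{"grip":0.65,"slide":[-300,-228,0],"angular":[0,0,-76.7]},{"grip":0.65,"slide":[-300,-228,0],"angular":[0,0,-76.7]},{"grip":0.65,"slide":[-300,-228,0],"angular":[0,0,-76.7]},{"grip":0.65,"slide":[-300,-228,0],"angular":[0,0,-76.7]},{"grip":0.65,"slide":[-300,-228,0],"angular":[0,0,-76.7]},{"grip":0.65,"slide":[-300,-228,0],"angular":[0,0,-76.7]}]'; python3 -c "
from h import *
toolmove([.411,-.140,.12],75.7)"
```

```text
clock: 9.15
tcp_pos: [0.4351, -0.108, 0.1202]
tcp_rot: [0.29, 0.957, 0.0, -0.001]
force: [0.6, -0.1, -0.0]
opening: 0.0304
tcp [ 0.4351 -0.108   0.1202] jawyaw 56.3 tilt [-0.0021  0.0016 -1.    ] j7 [ 1.27  0.01 -1.07  2.03  0.01  1.11  1.17]
slide [  2.3 -40.    0.1] ang [  0.03  -0.15 -19.4 ] F [ 0.6 -0.1 -0. ] open 0.0304 t 9.15
```

```bash
python3 -m crank '[{"grip":0.65,"slide":[2,-38,0],"angular":[0,0,-18]},{"grip":0.65,"slide":[2,-38,0],"angular":[0,0,-18]},{"grip":0.65,"slide":[2,-38,0],"angular":[0,0,-18]},{"grip":0.65,"slide":[2,-38,0],"angular":[0,0,-18]},{"grip":0.65,"slide":[2,-38,0],"angular":[0,0,-18]}]'; python3 -c "
from h import *
toolmove([.411,-.140,.12],75.7)"
```

```text
clock: 9.65
tcp_pos: [0.4138, -0.1369, 0.1207]
tcp_rot: [0.139, 0.99, 0.001, -0.001]
force: [-0.7, -0.3, -0.5]
opening: 0.0306
tcp [ 0.4138 -0.1369  0.1207] jawyaw 74.05 tilt [-0.0012  0.0016 -1.    ] j7 [ 1.32 -0.04 -1.02  2.05 -0.04  1.11  1.61]
slide [ 1.9 -3.7  0.7] ang [ 0.07 -0.09 -1.65] F [-0.7 -0.3 -0.5] open 0.0306 t 9.65
```

```bash
python3 -m crank '[{"grip":0.6,"slide":[2,-3,40],"angular":[0,0,-1.6]},{"grip":0.6,"slide":[2,-3,70],"angular":[0,0,-1.6]},{"grip":0.6,"slide":[2,-3,95],"angular":[0,0,-1.6]},{"grip":0.6,"slide":[2,-3,100],"angular":[0,0,-1.6]},{"grip":0.6,"slide":[2,-3,100],"angular":[0,0,-1.6]},{"grip":0.6,"slide":[2,-3,100],"angular":[0,0,-1.6]}]'; python3 -c "
from h import *
a=snapshot('top');b=snapshot('side');toolmove([.411,-.140,.003],75.7)
A=cv2.resize(a[200:300,290:400],None,fx=3.6,fy=3.6);B=cv2.resize(b[150:250,260:370],None,fx=3.6,fy=3.6);cv2.imwrite('pics/d7.png',np.hstack([A,B]))"
```

```text
clock: 10.25
tcp_pos: [0.4125, -0.1395, 0.0223]
tcp_rot: [0.124, 0.992, 0.0, 0.001]
force: [0.3, 0.0, 0.2]
opening: 0.0346
tcp [ 0.4127 -0.14    0.0226] jawyaw 75.7 tilt [ 1.6e-03 -8.0e-04 -1.0e+00] j7 [ 1.24  0.18 -1.02  2.15  0.2   0.9   1.43]
slide [ 1.6 -0.4 19.6] ang [-0.02  0.1   0.  ] F [ 0.1 -0.5 -0.3] open 0.0349 t 10.35
```

View pics/d7.png

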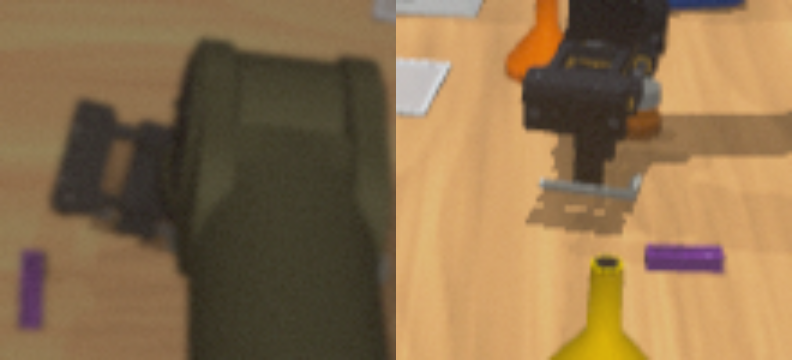

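```bash
python3 -m crank '[{"grip":0.6,"slide":[1,0,12],"angular":[0,0,0]},{"grip":0.6,"slide":[1,0,19],"angular":[0,0,0]},{"grip":0.6,"slide":[1,0,19],"angular":[0,0,0]},{"grip":0.6,"slide":[1,0,19],"angular":[0,0,0]}]'; python3 -c "
from h import *
b=snapshot('side');toolmove([.411,-.140,.003],75.7)
crop(b,285,170,60,50,12,'d8.png')"
```

```text
clock: 10.75
tcp_pos: [0.4108, -0.1392, 0.0027]
tcp_rot: [0.124, 0.992, 0.0, -0.0]
force: [0.3, -0.5, 0.6]
opening: 0.0349
tcp [ 0.4109 -0.1393  0.0028] jawyaw 75.72 tilt [ 2.e-04  5.e-04 -1.e+00] j7 [ 1.21  0.23 -1.    2.16  0.25  0.87  1.38]
slide [-0.2 -0.6 -0.2] ang [0.03 0.01 0.02] F [ 0.8 -0.2  0.2] open 0.0345 t 10.8
```

View pics/d8.png

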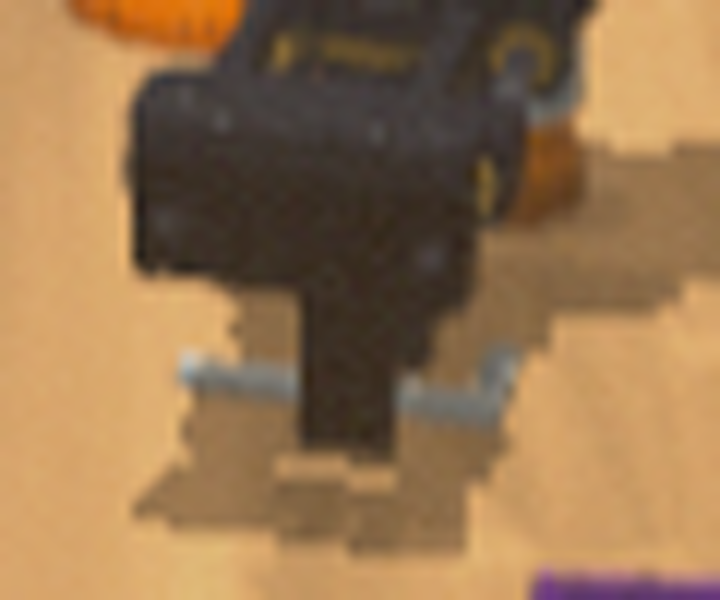

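The near finger is in front of the key and the key runs between the fingers. Closing.

```bash
python3 -m crank '[{"grip":1.0,"slide":[0,0,0],"angular":[0,0,0]},{"grip":1.0,"slide":[0,0,0],"angular":[0,0,0]},{"grip":1.0,"slide":[0,0,0],"angular":[0,0,0]},{"grip":1.0,"slide":[0,0,0],"angular":[0,0,0]},{"grip":1.0,"slide":[0,0,0],"angular":[0,0,0]},{"grip":1.0,"slide":[0,0,0],"angular":[0,0,0]},{"grip":1.0,"slide":[0,0,0],"angular":[0,0,0]}]' 25
python3 -m crank '[{"grip":1.0,"slide":[0,0,-10],"angular":[0,0,0]},{"grip":1.0,"slide":[0,0,-40],"angular":[0,0,0]},{"grip":1.0,"slide":[0,0,-80],"angular":[0,0,0]},{"grip":1.0,"slide":[0,0,-120],"angular":[0,0,0]},{"grip":1.0,"slide":[0,0,-120],"angular":[0,0,0]}]' 25; python3 -c "
from h import *
b=snapshot('side');toolmove([.633,-.077,.12],89.1)
crop(b,265,130,90,75,9,'d9.png')"
```

```text
clock: 11.5
tcp_pos: [0.4106, -0.1392, 0.0024]
tcp_rot: [0.124, 0.992, 0.0, -0.0]
force: [0.5, -0.6, 1.1]
opening: 0.0075
clock: 12.0
tcp_pos: [0.4144, -0.1407, 0.1275]
tcp_rot: [0.124, 0.992, -0.003, 0.004]
force: [1.0, -1.2, 0.0]
opening: 0.0077
tcp [ 0.4125 -0.1404  0.125 ] jawyaw 75.69 tilt [ 0.0038 -0.0047 -1.    ] j7 [ 1.38 -0.06 -1.07  2.05 -0.06  1.12  1.66]
slide [-197.9  116.     5.6] ang [ -0.24   0.25 -13.41] F [-0.7  0.3 -0.5] open 0.0075 t 12.05
```

View pics/d9.png

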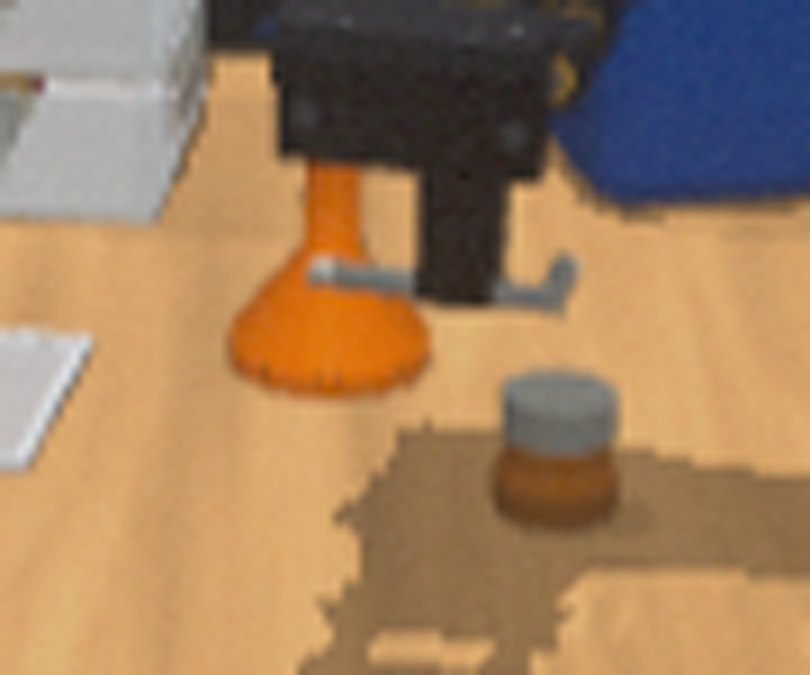

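```bash
python3 -m crank '[{"grip":1.0,"slide":[-198,116,5],"angular":[0,0,-13.4]},{"grip":1.0,"slide":[-198,116,5],"angular":[0,0,-13.4]},{"grip":1.0,"slide":[-198,116,5],"angular":[0,0,-13.4]},{"grip":1.0,"slide":[-198,116,5],"angular":[0,0,-13.4]},{"grip":1.0,"slide":[-198,116,5],"angular":[0,0,-13.4]},{"grip":1.0,"slide":[-198,116,5],"angular":[0,0,-13.4]},{"grip":1.0,"slide":[-198,116,5],"angular":[0,0,-13.4]},{"grip":1.0,"slide":[-198,116,5],"angular":[0,0,-13.4]}]'; python3 -c "
from h import *
b=snapshot('side');toolmove([.633,-.077,.012],89.1)
crop(b,190,110,100,110,5,'d10.png')"
```

```text
clock: 12.85
tcp_pos: [0.6296, -0.0762, 0.1163]
tcp_rot: [0.008, 1.0, 0.0, -0.001]
force: [-0.4, -0.2, 0.7]
opening: 0.0075
tcp [ 0.6297 -0.0767  0.1167] jawyaw 89.07 tilt [-0.002  0.    -1.   ] j7 [ 0.83  0.57 -1.01  1.59  0.5   1.27  1.29]
slide [ -3.5  -0.2 104.7] ang [-0.   -0.11 -0.03] F [ 1.3  0.2 -0.8] open 0.0075 t 12.9
```

View pics/d10.png

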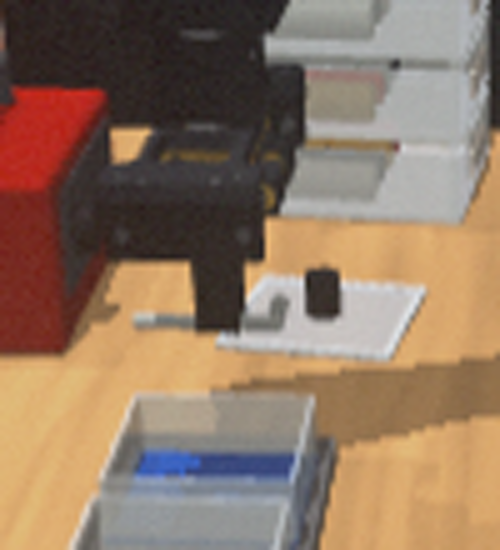

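```bash
python3 -m crank '[{"grip":1.0,"slide":[-3,0,40],"angular":[0,0,0]},{"grip":1.0,"slide":[-3,0,70],"angular":[0,0,0]},{"grip":1.0,"slide":[-3,0,92],"angular":[0,0,0]},{"grip":1.0,"slide":[-3,0,98],"angular":[0,0,0]},{"grip":1.0,"slide":[-3,0,102],"angular":[0,0,0]},{"grip":1.0,"slide":[-3,0,102],"angular":[0,0,0]},{"grip":1.0,"slide":[-3,0,102],"angular":[0,0,0]}]'; python3 -c "
from h import *
toolmove([.633,-.077,.011],89.1)"
```

```text
clock: 13.6
tcp_pos: [0.6349, -0.076, 0.0168]
tcp_rot: [0.008, 1.0, 0.0, 0.001]
force: [1.2, -0.7, -1.4]
opening: 0.0074
tcp [ 0.6349 -0.076   0.0168] jawyaw 89.09 tilt [ 1.8e-03  4.0e-04 -1.0e+00] j7 [ 0.78  0.67 -0.94  1.66  0.59  1.12  1.23]
slide [ 1.9 -1.1  5.8] ang [ 0.03  0.1  -0.01] F [ 1.2 -0.7 -1.4] open 0.0074 t 13.6
```

```bash
python3 -m crank '[{"grip":1.0,"slide":[0,0,5],"angular":[0,0,0]},{"grip":1.0,"slide":[0,0,5],"angular":[0,0,0]},{"grip":0.78,"slide":[0,0,5],"angular":[0,0,0]},{"grip":0.78,"slide":[0,0,5],"angular":[0,0,0]},{"grip":0.78,"slide":[0,0,5],"angular":[0,0,0]}]'; python3 -m crank '[{"grip":0.78,"slide":[0,0,-30],"angular":[0,0,0]},{"grip":0.78,"slide":[0,0,-70],"angular":[0,0,0]},{"grip":0.78,"slide":[0,0,-120],"angular":[0,0,0]},{"grip":0.78,"slide":[0,0,-120],"angular":[0,0,0]}]'; python3 -c "
from h import *
toolmove([.605,-.347,.12],-9); toolmove([.605,-.347,.12],81)
b=snapshot('side')
crop(b,190,110,100,110,5,'d11.png')"
```

```text
clock: 14.1
tcp_pos: [0.6341, -0.0757, 0.0104]
tcp_rot: [0.008, 1.0, 0.0, -0.0]
force: [-0.1, 0.1, 0.2]
opening: 0.0176
clock: 14.5
tcp_pos: [0.6385, -0.0748, 0.1378]
tcp_rot: [0.008, 1.0, -0.0, 0.006]
force: [1.6, 0.1, 0.4]
opening: 0.019
tcp [ 0.6385 -0.0748  0.1378] jawyaw 89.13 tilt [ 1.130e-02 -1.000e-04 -9.999e-01] j7 [ 0.83  0.55 -1.02  1.56  0.49  1.29  1.29]
slide [  29.5 -272.7   17.4] ang [ -0.46   0.53 -81.87] F [1.6 0.1 0.4] open 0.019 t 14.5
tcp [ 0.6385 -0.0748  0.1378] jawyaw 89.13 tilt [ 1.130e-02 -1.000e-04 -9.999e-01] j7 [ 0.83  0.55 -1.02  1.56  0.49  1.29  1.29]
slide [  29.5 -272.7   17.4] ang [0.05 0.64 8.13] F [1.6 0.1 0.4] open 0.019 t 14.5
```

View pics/d11.png

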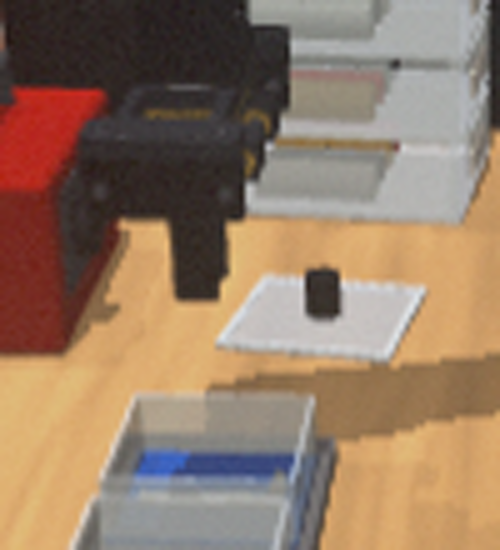

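```bash
python3 -m crank '[{"grip":0.3,"slide":[29,-272,15],"angular":[0,0,8]},{"grip":0.3,"slide":[29,-272,15],"angular":[0,0,8]},{"grip":0.3,"slide":[29,-272,15],"angular":[0,0,8]},{"grip":0.3,"slide":[29,-272,15],"angular":[0,0,8]},{"grip":0.3,"slide":[29,-272,15],"angular":[0,0,8]},{"grip":0.3,"slide":[29,-272,15],"angular":[0,0,8]},{"grip":0.3,"slide":[29,-272,15],"angular":[0,0,8]},{"grip":0.3,"slide":[29,-272,15],"angular":[0,0,8]}]'; python3 -c "
from h import *
a=snapshot('top');b=snapshot('side');toolmove([.605,-.347,.01],81)
A=cv2.resize(a[130:230,190:360],None,fx=4,fy=4);cv2.imwrite('pics/d12.png',A);crop(b,220,110,80,80,7,'d13.png')
m=cv2.inRange(b,(0,0,0),(60,60,60))"
```

```text
clock: 15.35
tcp_pos: [0.6001, -0.3471, 0.1134]
tcp_rot: [0.078, 0.997, 0.001, -0.001]
force: [-0.3, 1.0, 0.8]
opening: 0.0601
tcp [ 0.6013 -0.3448  0.1145] jawyaw 81.28 tilt [-8.0e-04  2.6e-03 -1.0e+00] j7 [ 1.1   0.65 -0.91  1.43  0.52  1.31  1.57]
slide [ -4.1  -1.9 104.5] ang [ 0.14 -0.07  0.28] F [-0.1  0.9  0.4] open 0.0607 t 15.45
```

View pics/d12.png

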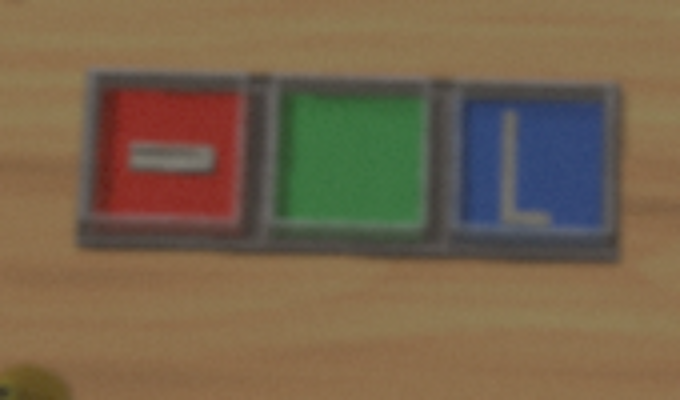

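View pics/d13.png

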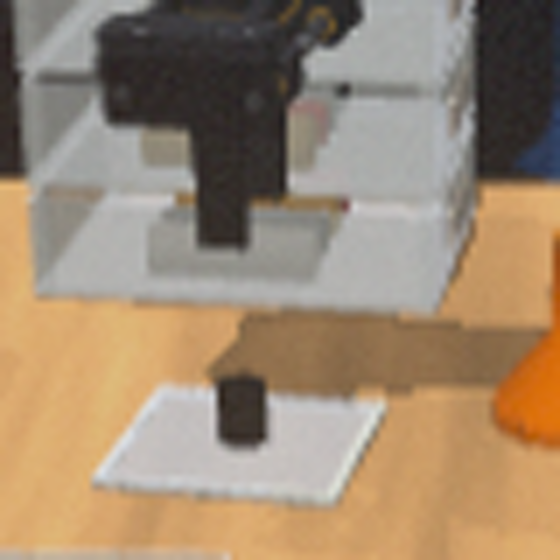

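```bash
python3 -c "
from h import *
print(plane('side',[(220+242/7-.4,110+383/7-.4)],.034), plane('top',[(419.8,186)],.02),proj('top',[.605,-.347,.02]))"
python3 -m crank '[{"grip":0.3,"slide":[-3,-1,40],"angular":[0,0,0]},{"grip":0.3,"slide":[-3,-1,65],"angular":[0,0,0]},{"grip":0.3,"slide":[-3,-1,65],"angular":[0,0,0]},{"grip":0.3,"slide":[-3,-1,65],"angular":[0,0,0]}]'; python3 -c "
from h import *
toolmove([.605,-.347,.01],81)
b=snapshot('side');crop(b,220,110,80,80,7,'d14.png')"
```

```text
[[ 0.60356975 -0.34660911  0.034     ]] [[ 0.60554879 -0.34851796  0.02      ]] [[419.23141433 186.18947883]]
clock: 15.85
tcp_pos: [0.6042, -0.347, 0.0505]
tcp_rot: [0.076, 0.997, 0.001, -0.0]
force: [0.0, -0.4, 1.4]
opening: 0.0608
tcp [ 0.6042 -0.347   0.0505] jawyaw 81.25 tilt [-3.0e-04  1.6e-03 -1.0e+00] j7 [ 1.08  0.71 -0.88  1.48  0.57  1.22  1.54]
slide [-0.8  0.  40.5] ang [ 0.09 -0.03  0.25] F [ 0.  -0.4  1.4] open 0.0608 t 15.85
```

View pics/d14.png

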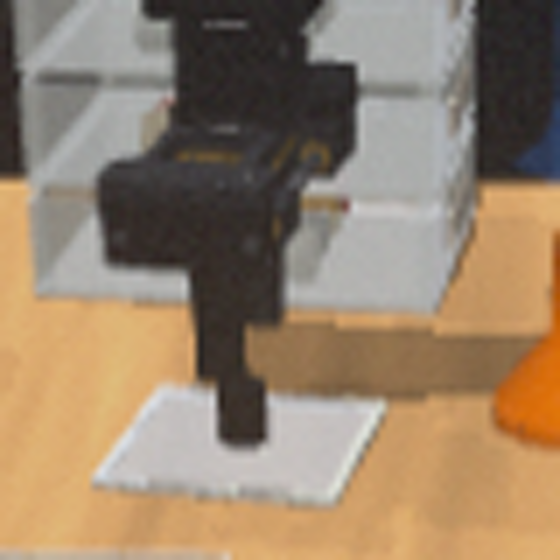

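```bash
python3 -c "
from h import *
P=proj('side',[[.604,-.315,.0505],[.604,-.305,.0505],[.604,-.378,.0505],[.604,-.347,.034],[.604,-.347,.004]])
print(((P-[220,110])*7).round(0))"
```

```text
[[231. 373.]
 [229. 382.]
 [243. 323.]
 [238. 380.]
 [240. 438.]]
```

```bash
python3 -m crank '[{"grip":0.3,"slide":[0,0,20],"angular":[0,0,0]},{"grip":0.3,"slide":[0,0,40],"angular":[0,0,0]},{"grip":0.3,"slide":[0,0,40],"angular":[0,0,0]},{"grip":0.3,"slide":[0,0,40],"angular":[0,0,0]}]'; python3 -m crank '[{"grip":0.9,"slide":[0,0,0],"angular":[0,0,0]},{"grip":0.9,"slide":[0,0,0],"angular":[0,0,0]},{"grip":0.9,"slide":[0,0,0],"angular":[0,0,0]},{"grip":0.9,"slide":[0,0,0],"angular":[0,0,0]},{"grip":0.9,"slide":[0,0,0],"angular":[0,0,0]},{"grip":0.9,"slide":[0,0,0],"angular":[0,0,0]},{"grip":0.9,"slide":[0,0,0],"angular":[0,0,0]}]' 35;python3 -c "
from h import *
toolmove([.605,-.347,.01],81)"
```

```text
clock: 16.3
tcp_pos: [0.6031, -0.3484, 0.0091]
tcp_rot: [0.077, 0.997, 0.001, -0.001]
force: [0.2, 0.4, 0.2]
opening: 0.0609
clock: 17.0
tcp_pos: [0.6037, -0.3486, 0.0102]
tcp_rot: [0.077, 0.997, 0.0, -0.0]
force: [-0.1, -0.1, 0.5]
opening: 0.023
tcp [ 0.6037 -0.3486  0.0102] jawyaw 81.11 tilt [-3.e-04  9.e-04 -1.e+00] j7 [ 1.07  0.75 -0.85  1.5   0.6   1.16  1.53]
slide [-1.   1.8  0.2] ang [ 0.05 -0.02  0.11] F [-0.1 -0.1  0.5] open 0.023 t 17.0
```

```bash
python3 -m crank '[{"grip":0.9,"slide":[0,0,-10],"angular":[0,0,0]},{"grip":0.9,"slide":[0,0,-40],"angular":[0,0,0]},{"grip":0.9,"slide":[0,0,-80],"angular":[0,0,0]},{"grip":0.9,"slide":[0,0,-120],"angular":[0,0,0]},{"grip":0.9,"slide":[0,0,-120],"angular":[0,0,0]}]'; python3 -c "
from h import *
toolmove([.643,.154,.13],89.1)
b=snapshot('side');crop(b,190,90,120,100,6,'d15.png')"
```

```text
clock: 17.5
tcp_pos: [0.6075, -0.3495, 0.1377]
tcp_rot: [0.077, 0.997, -0.002, 0.005]
force: [1.2, -0.1, -0.6]
opening: 0.0235
tcp [ 0.6075 -0.3495  0.1377] jawyaw 81.11 tilt [ 0.0094 -0.004  -0.9999] j7 [ 1.1   0.64 -0.92  1.4   0.51  1.34  1.58]
slide [ 42.8 503.    6. ] ang [-0.18  0.56 -7.99] F [ 1.2 -0.1 -0.6] open 0.0235 t 17.5
```

View pics/d15.png

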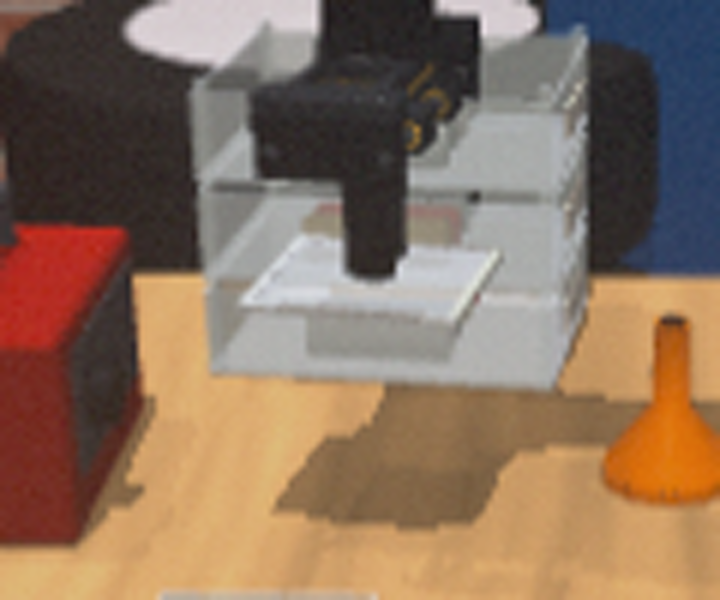

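```bash
python3 -m crank '[{"grip":0.9,"slide":[43,300,0],"angular":[0,0,-8]},{"grip":0.9,"slide":[43,300,0],"angular":[0,0,-8]},{"grip":0.9,"slide":[43,300,0],"angular":[0,0,-8]},{"grip":0.9,"slide":[43,300,0],"angular":[0,0,-8]},{"grip":0.9,"slide":[43,300,0],"angular":[0,0,-8]},{"grip":0.9,"slide":[43,300,0],"angular":[0,0,-8]},{"grip":0.9,"slide":[43,300,0],"angular":[0,0,-8]}]'; python3 -c "
from h import *
toolmove([.643,.154,.13],89.1)"
```

```text
clock: 18.25
tcp_pos: [0.606, -0.0352, 0.1303]
tcp_rot: [0.001, 1.0, 0.003, -0.001]
force: [-0.9, 0.3, -1.3]
opening: 0.0228
tcp [ 0.606  -0.0352  0.1303] jawyaw 89.84 tilt [-0.0012  0.0056 -1.    ] j7 [ 0.84  0.5  -1.06  1.65  0.45  1.26  1.26]
slide [-36.5 189.3   1.3] ang [ 0.32 -0.07  0.74] F [-0.9  0.3 -1.3] open 0.0228 t 18.25
```

```bash
python3 -m crank '[{"grip":0.9,"slide":[-37,188,0],"angular":[0,0,0]},{"grip":0.9,"slide":[-37,188,0],"angular":[0,0,0]},{"grip":0.9,"slide":[-37,188,0],"angular":[0,0,0]},{"grip":0.9,"slide":[-37,188,0],"angular":[0,0,0]},{"grip":0.9,"slide":[-37,188,0],"angular":[0,0,0]},{"grip":0.9,"slide":[-37,188,0],"angular":[0,0,0]},{"grip":0.9,"slide":[-37,188,0],"angular":[0,0,0]}]'; python3 -c "
from h import *
toolmove([.643,.154,.13],89.1)
a=snapshot('top');b=snapshot('side');crop(b,170,150,120,130,4.5,'d16.png');crop(a,190,100,130,110,5,'d17.png')"
```

```text
clock: 18.95
tcp_pos: [0.6473, 0.1395, 0.1294]
tcp_rot: [0.009, 1.0, -0.0, -0.001]
force: [0.4, -1.0, -1.7]
opening: 0.0231
tcp [0.6473 0.1395 0.1294] jawyaw 89.01 tilt [-1.9e-03 -8.0e-04 -1.0e+00] j7 [ 0.46  0.61 -1.01  1.5   0.53  1.32  0.95]
slide [ 4.6 14.4 -0.6] ang [-0.05 -0.11 -0.09] F [ 0.4 -1.  -1.7] open 0.0231 t 18.95
```

View pics/d16.png

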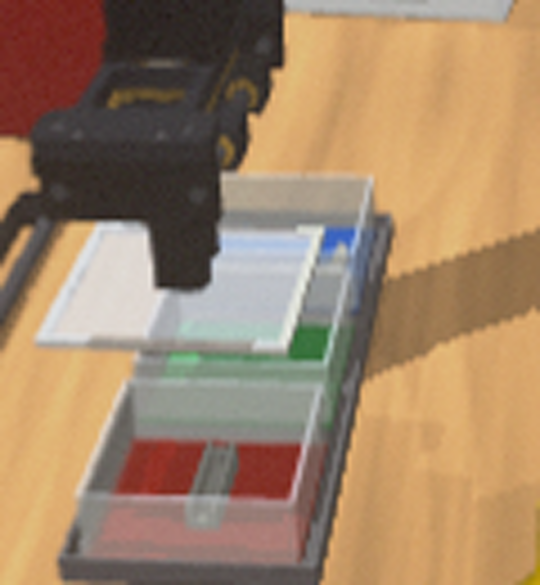

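View pics/d17.png

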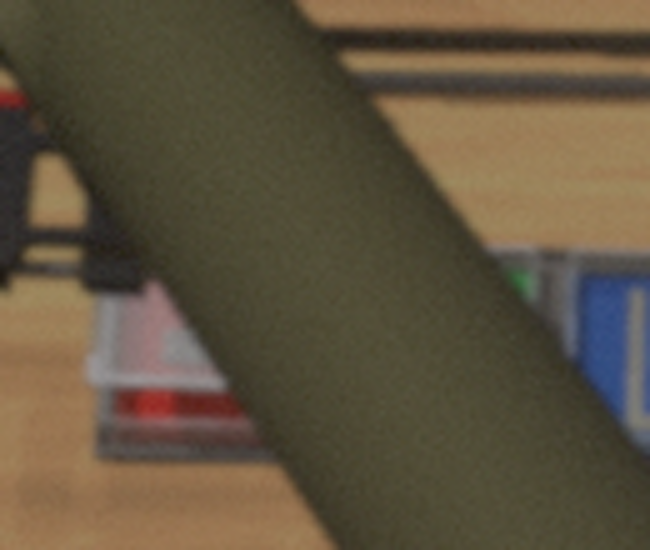

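```bash
python3 -c "
from h import *
P=plane('side',np.array([(105,227),(325,228),(294,346),(37,343)])/4.5+[170,150]-.4,.122)*1000
print(P.round(1),P.mean(0).round(1)); e=P[1]-P[0],P[2]-P[3],P[3]-P[0],P[2]-P[1]
for v in e: print(np.linalg.norm(v).round(1),np.degrees(np.arctan2(v[1],v[0])).round(2))"
python3 -m crank '[{"grip":0.9,"slide":[3,14,30],"angular":[0,0,0]},{"grip":0.9,"slide":[3,14,50],"angular":[0,0,0]},{"grip":0.9,"slide":[3,14,50],"angular":[0,0,0]},{"grip":0.9,"slide":[3,14,50],"angular":[0,0,0]}]'; python3 -c "
from h import *
toolmove([.643,.154,.056],89.1)
b=snapshot('side');crop(b,170,170,100,110,5.4,'d18.png')"
```

```text
[[701.1  81.  122. ]
 [589.3  78.5 122. ]
 [589.6 193.  122. ]
 [706.5 194.7 122. ]] [646.6 136.8 122. ]
111.9 -178.73
116.9 -179.17
113.9 87.29
114.6 89.86
clock: 19.45
tcp_pos: [0.645, 0.154, 0.0806]
tcp_rot: [0.009, 1.0, 0.0, -0.0]
force: [-0.6, 0.2, -0.5]
opening: 0.0233
tcp [0.645  0.154  0.0806] jawyaw 88.99 tilt [-6.e-04  3.e-04 -1.e+00] j7 [ 0.42  0.66 -0.98  1.55  0.56  1.24  0.9 ]
slide [ 2.  -0.1 24.6] ang [ 0.02 -0.04 -0.11] F [-0.6  0.2 -0.5] open 0.0233 t 19.45
```

View pics/d18.png

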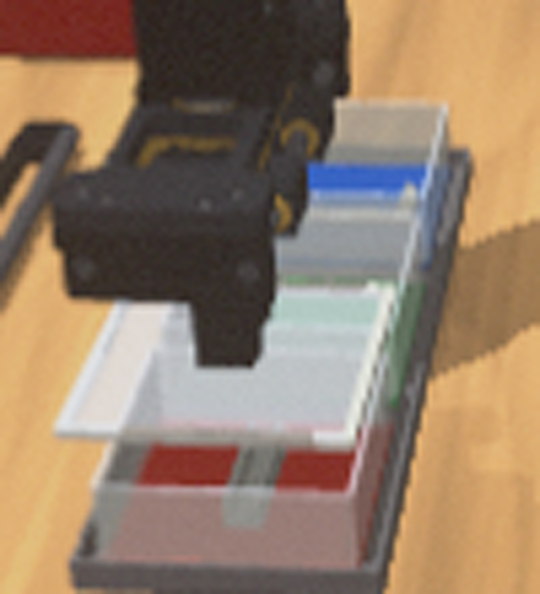

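```bash
python3 -c "
from h import *
P=plane('side',np.array([(397,288),(353,440),(55,432)])/5.4+[170,170]-.4,.074)*1000
print(P.round(1),((P[0]+P[2])/2).round(1))
for v in (P[1]-P[0],P[2]-P[1]): print(np.linalg.norm(v).round(1),np.degrees(np.arctan2(v[1],v[0])).round(2))"
python3 -m crank '[{"grip":0.9,"slide":[2,0,10],"angular":[0,0,0]},{"grip":0.9,"slide":[2,0,16],"angular":[0,0,0]},{"grip":0.9,"slide":[2,0,16],"angular":[0,0,0]},{"grip":0.9,"slide":[2,0,16],"angular":[0,0,0]}]'; python3 -c "
from h import *
toolmove([.643,.154,.054],89.1)
b=snapshot('side');crop(b,170,190,90,90,6.6,'d19.png')"
```

```text
[[586.3  98.1  74. ]
 [589.9 210.6  74. ]
 [704.6 210.   74. ]] [645.4 154.   74. ]
112.6 88.16
114.7 -0.34
clock: 19.9
tcp_pos: [0.6426, 0.1557, 0.0644]
tcp_rot: [0.008, 1.0, 0.0, -0.0]
force: [0.2, -0.7, -0.5]
opening: 0.0231
tcp [0.6426 0.1557 0.0644] jawyaw 89.11 tilt [-5.e-04  8.e-04 -1.e+00] j7 [ 0.42  0.67 -0.97  1.57  0.58  1.22  0.89]
slide [-0.4 -1.7 10.4] ang [ 0.05 -0.03  0.01] F [ 0.2 -0.7 -0.5] open 0.0231 t 19.9
```

View pics/d19.png

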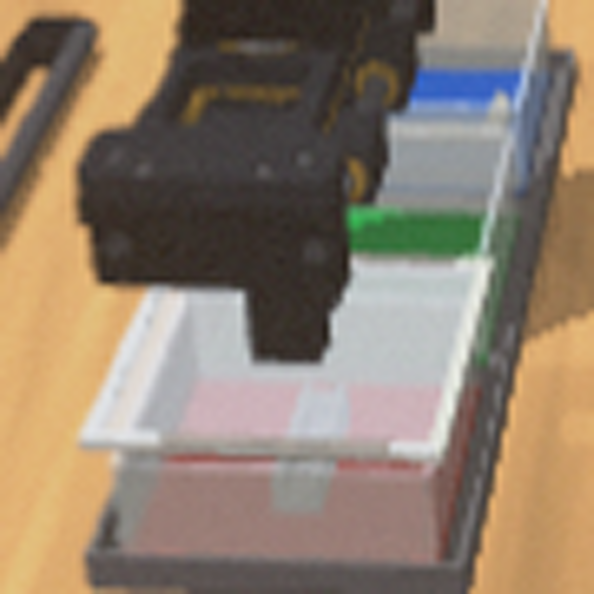

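```bash
python3 -m crank '[{"grip":0.9,"slide":[0,-1,4],"angular":[0,0,0]},{"grip":0.9,"slide":[0,-1,8],"angular":[0,0,0]},{"grip":0.9,"slide":[0,-1,8],"angular":[0,0,0]},{"grip":0.9,"slide":[0,-1,8],"angular":[0,0,0]}]'; python3 -m crank '[{"grip":0.9,"slide":[0,0,1],"angular":[0,0,0]},{"grip":0.9,"slide":[0,0,2],"angular":[0,0,0]},{"grip":0.9,"slide":[0,0,2],"angular":[0,0,0]}]';python3 -c "
from h import *
toolmove([.643,.154,.054],89.1)
b=snapshot('side');crop(b,170,190,90,90,6.6,'d20.png')"
```

```text
clock: 20.35
tcp_pos: [0.6425, 0.1548, 0.0562]
tcp_rot: [0.008, 1.0, 0.0, -0.0]
force: [0.4, -1.0, -1.0]
opening: 0.0231
clock: 20.65
tcp_pos: [0.6425, 0.1548, 0.0544]
tcp_rot: [0.008, 1.0, 0.0, -0.0]
force: [-1.1, -0.6, -2.1]
opening: 0.0232
tcp [0.6425 0.1548 0.0544] jawyaw 89.11 tilt [-6.e-04  9.e-04 -1.e+00] j7 [ 0.41  0.68 -0.96  1.58  0.58  1.2   0.89]
slide [-0.5 -0.8  0.4] ang [ 0.05 -0.03  0.01] F [-1.1 -0.6 -2.1] open 0.0232 t 20.65
```

View pics/d20.png

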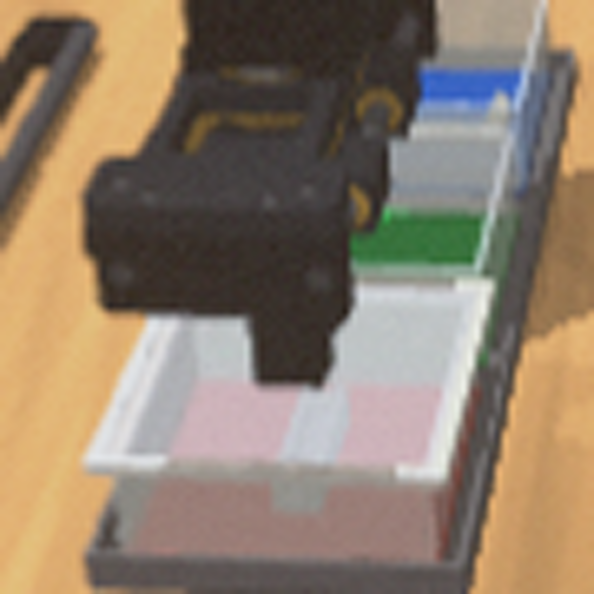

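```bash
python3 -c "
from h import *
P=plane('side',np.array([(493,281),(449,470),(86,462)])/6.6+[170,190]-.4,.048)*1000
print(P.round(1),((P[0]+P[2])/2).round(1))
for v in (P[1]-P[0],P[2]-P[1]): print(np.linalg.norm(v).round(1),np.degrees(np.arctan2(v[1],v[0])).round(2))
S=plane('side',np.array([(108,330),(368,338),(332,488),(48,482)])/6+180-.4,.044)*1000; print(S.round(1))
b=snapshot('side');cv2.imwrite('pics/d21.png',cv2.resize(b[240:275,175:250],None,fx=10,fy=10,interpolation=2))"
```

```text
[[585.   96.2  48. ]
 [586.1 208.4  48. ]
 [702.1 208.9  48. ]] [643.5 152.6  48. ]
112.1 89.4
116.0 0.28
[[693.2 104.5  44. ]
 [591.8 106.4  44. ]
 [592.6 203.5  44. ]
 [693.1 204.2  44. ]]
```

View pics/d21.png

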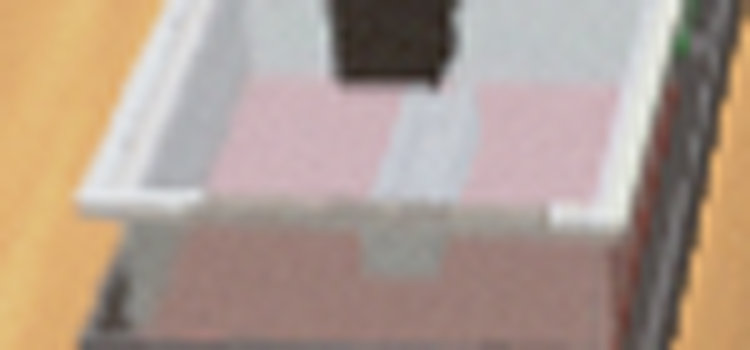

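```bash
python3 -m crank '[{"grip":0.9,"slide":[0,0,1],"angular":[0,0,0]},{"grip":0.9,"slide":[0,0,1],"angular":[0,0,0]}]'; python3 -m crank '[{"grip":0.5,"slide":[0,0,0],"angular":[0,0,0]},{"grip":0.5,"slide":[0,0,0],"angular":[0,0,0]},{"grip":0.5,"slide":[0,0,0],"angular":[0,0,0]},{"grip":0.5,"slide":[0,0,0],"angular":[0,0,0]},{"grip":0.5,"slide":[0,0,0],"angular":[0,0,0]}]';python3 -m crank '[{"grip":0.5,"slide":[0,0,-10],"angular":[0,0,0]},{"grip":0.5,"slide":[0,0,-40],"angular":[0,0,0]},{"grip":0.5,"slide":[0,0,-80],"angular":[0,0,0]},{"grip":0.5,"slide":[0,0,-110],"angular":[0,0,0]},{"grip":0.5,"slide":[0,0,-110],"angular":[0,0,0]}]';python3 -c "
from h import *
toolmove([.417,.1265,.17],0)
toolmove([.417,.1265,.17],90)
b=snapshot('side');crop(b,170,190,90,90,6.6,'d22.png')"
```

```text
clock: 20.95
tcp_pos: [0.6428, 0.1548, 0.0542]
tcp_rot: [0.008, 1.0, 0.0, 0.0]
force: [-1.4, -1.3, 3.7]
opening: 0.0234
clock: 21.45
tcp_pos: [0.6426, 0.1548, 0.0533]
tcp_rot: [0.008, 1.0, 0.0, -0.0]
force: [0.6, -0.6, 0.7]
opening: 0.0426
clock: 21.95
tcp_pos: [0.6451, 0.1565, 0.1696]
tcp_rot: [0.008, 1.0, 0.002, 0.004]
force: [0.7, 0.6, 0.7]
opening: 0.0437
tcp [0.6451 0.1565 0.1696] jawyaw 89.12 tilt [ 0.0081  0.0034 -1.    ] j7 [ 0.45  0.58 -1.03  1.46  0.5   1.37  0.95]
slide [227.6 -33.5  -2.3] ang [ 0.52  0.21 89.12] F [0.7 0.6 0.7] open 0.0437 t 21.95
tcp [0.6451 0.1565 0.1696] jawyaw 89.12 tilt [ 0.0081  0.0034 -1.    ] j7 [ 0.45  0.58 -1.03  1.46  0.5   1.37  0.95]
slide [227.6 -33.5  -2.3] ang [ 0.2   0.46 -0.88] F [0.7 0.6 0.7] open 0.0437 t 21.95
```

View pics/d22.png

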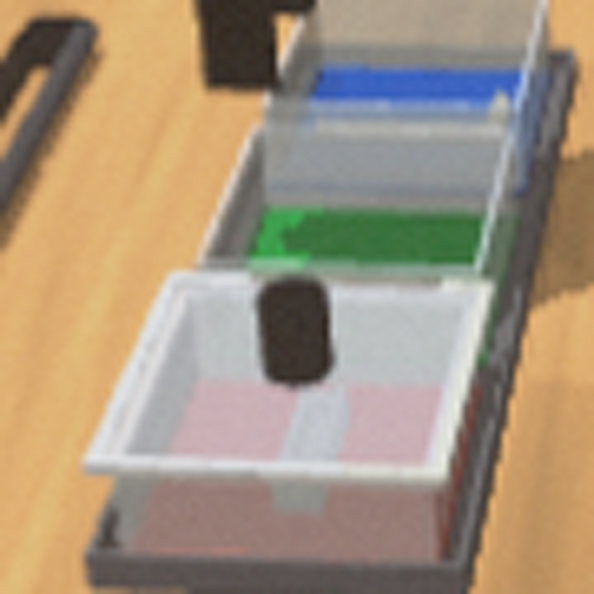

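```bash
python3 -m crank '[{"grip":0.4,"slide":[228,-33,0],"angular":[0,0,0]},{"grip":0.4,"slide":[228,-33,0],"angular":[0,0,0]},{"grip":0.4,"slide":[228,-33,0],"angular":[0,0,0]},{"grip":0.4,"slide":[228,-33,0],"angular":[0,0,0]},{"grip":0.4,"slide":[228,-33,0],"angular":[0,0,0]},{"grip":0.4,"slide":[228,-33,0],"angular":[0,0,0]},{"grip":0.4,"slide":[228,-33,0],"angular":[0,0,0]}]';python3 -c "
from h import *
toolmove([.417,.1265,.056],90)
b=snapshot('side');crop(b,260,140,110,130,4.5,'d23.png')
print(proj('side',[.417,.1265,.095]))"
```

```text
clock: 22.7
tcp_pos: [0.4123, 0.1233, 0.1626]
tcp_rot: [0.009, 1.0, -0.003, -0.0]
force: [1.3, -0.0, 0.1]
opening: 0.0521
tcp [0.4123 0.1233 0.1626] jawyaw 88.95 tilt [-5.e-04 -6.e-03 -1.e+00] j7 [ 0.99 -0.21 -1.2   2.01 -0.2   1.22  1.42]
slide [ -4.7   3.9 106.6] ang [-0.34 -0.03 -1.05] F [ 1.3 -0.   0.1] open 0.0521 t 22.7
[[318.55656037 222.68022377]]
```

View pics/d23.png

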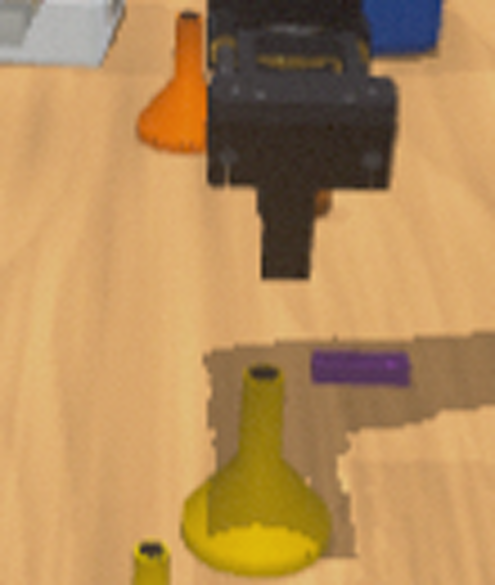

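```bash
python3 -m crank '[{"grip":0.4,"slide":[-3,3,10],"angular":[0,0,0]},{"grip":0.4,"slide":[-3,3,40],"angular":[0,0,0]},{"grip":0.4,"slide":[-3,3,40],"angular":[0,0,0]},{"grip":0.4,"slide":[-3,3,40],"angular":[0,0,0]}]';python3 -c "
from h import *
toolmove([.417,.1265,.056],90)
b=snapshot('side');crop(b,260,140,110,130,4.5,'d24.png')"
```

```text
clock: 23.15
tcp_pos: [0.4171, 0.1292, 0.1237]
tcp_rot: [0.007, 1.0, 0.003, -0.001]
force: [-0.6, -0.9, 0.3]
opening: 0.0521
tcp [0.4171 0.1292 0.1237] jawyaw 89.19 tilt [-0.0025  0.005  -1.    ] j7 [ 1.03 -0.08 -1.32  2.04 -0.09  1.12  1.31]
slide [-0.1 -3.1 67.7] ang [ 0.29 -0.15 -0.81] F [-0.6 -0.9  0.3] open 0.0521 t 23.15
```

View pics/d24.png

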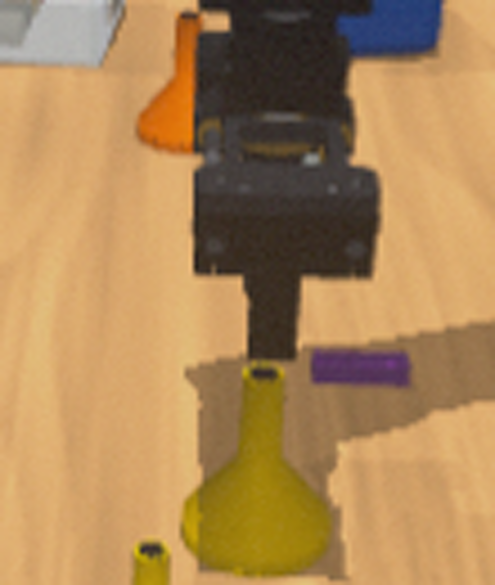

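```bash
python3 -m crank '[{"grip":0.4,"slide":[0,-3,0],"angular":[0,0,8]},{"grip":0.4,"slide":[0,-3,0],"angular":[0,0,16]},{"grip":0.4,"slide":[0,-3,0],"angular":[0,0,24]},{"grip":0.4,"slide":[0,-3,0],"angular":[0,0,30]},{"grip":0.4,"slide":[0,-3,0],"angular":[0,0,30]}]';python3 -c "
from h import *
toolmove([.417,.1265,.056],30)"
```

```text
clock: 23.7
tcp_pos: [0.4182, 0.1255, 0.1247]
tcp_rot: [0.266, 0.964, 0.001, 0.001]
force: [0.8, -0.1, -0.1]
opening: 0.052
tcp [0.4182 0.1255 0.1247] jawyaw 59.1 tilt [ 1.7e-03  7.0e-04 -1.0e+00] j7 [ 1.07 -0.1  -1.34  2.04 -0.11  1.12  0.81]
slide [ 1.7  0.2 68.7] ang [ 0.1   0.04 29.1 ] F [ 0.8 -0.1 -0.1] open 0.052 t 23.7
```

```bash
python3 -m crank '[{"grip":0.4,"slide":[1,0,20],"angular":[0,0,0]},{"grip":0.4,"slide":[1,0,45],"angular":[0,0,0]},{"grip":0.4,"slide":[1,0,60],"angular":[0,0,0]},{"grip":0.4,"slide":[1,0,67],"angular":[0,0,0]},{"grip":0.4,"slide":[1,0,67],"angular":[0,0,0]},{"grip":0.4,"slide":[1,0,67],"angular":[0,0,0]}]';python3 -c "
from h import *
toolmove([.417,.1265,.056],59)
b=snapshot('side');crop(b,260,140,110,130,4.5,'d25.png')"
```

```text
clock: 24.3
tcp_pos: [0.417, 0.1261, 0.0574]
tcp_rot: [0.266, 0.964, 0.001, 0.0]
force: [-0.1, -0.4, 0.3]
opening: 0.0522
tcp [0.417  0.1261 0.0574] jawyaw 59.17 tilt [ 9.e-04  9.e-04 -1.e+00] j7 [ 0.91  0.18 -1.31  2.12  0.21  0.99  0.52]
slide [0.3 0.3 1.4] ang [0.07 0.02 0.17] F [-0.1 -0.4  0.3] open 0.0522 t 24.3
```

View pics/d25.png

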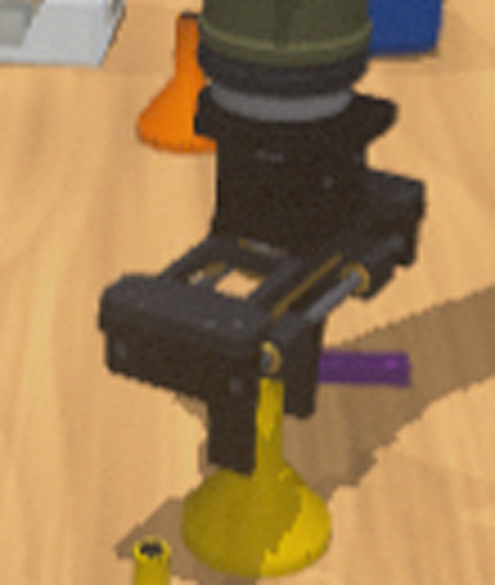

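```bash
python3 -m crank '[{"grip":0.95,"slide":[0,0,0],"angular":[0,0,0]},{"grip":0.95,"slide":[0,0,0],"angular":[0,0,0]},{"grip":0.95,"slide":[0,0,0],"angular":[0,0,0]},{"grip":0.95,"slide":[0,0,0],"angular":[0,0,0]},{"grip":0.95,"slide":[0,0,0],"angular":[0,0,0]},{"grip":0.95,"slide":[0,0,0],"angular":[0,0,0]},{"grip":0.95,"slide":[0,0,0],"angular":[0,0,0]}]' 20
python3 -m crank '[{"grip":0.95,"slide":[0,0,-10],"angular":[0,0,0]},{"grip":0.95,"slide":[0,0,-30],"angular":[0,0,0]},{"grip":0.95,"slide":[0,0,-50],"angular":[0,0,0]},{"grip":0.95,"slide":[0,0,-50],"angular":[0,0,0]}]';python3 -c "
from h import *
toolmove([.641,.0325,.135],59)
toolmove([.56,.06,.135],59)
b=snapshot('side');crop(b,260,140,110,130,4.5,'d26.png')"
```

```text
clock: 25.05
tcp_pos: [0.4164, 0.1257, 0.0566]
tcp_rot: [0.266, 0.964, 0.0, -0.0]
force: [-0.2, -0.5, 1.3]
opening: 0.0202
clock: 25.45
tcp_pos: [0.4182, 0.1259, 0.1084]
tcp_rot: [0.267, 0.964, -0.0, 0.002]
force: [0.4, -0.1, -0.4]
opening: 0.02
tcp [0.4182 0.1259 0.1084] jawyaw 59.08 tilt [ 0.0045 -0.0015 -1.    ] j7 [ 1.02 -0.03 -1.33  2.06 -0.03  1.08  0.73]
slide [-239.3   34.4  -25.5] ang [0.06 0.27 0.08] F [ 0.4 -0.1 -0.4] open 0.02 t 25.45
tcp [0.4182 0.1259 0.1084] jawyaw 59.08 tilt [ 0.0045 -0.0015 -1.    ] j7 [ 1.02 -0.03 -1.33  2.06 -0.03  1.08  0.73]
slide [-155.7   16.4  -25.9] ang [0.06 0.27 0.08] F [ 0.4 -0.1 -0.4] open 0.02 t 25.45
```

View pics/d26.png

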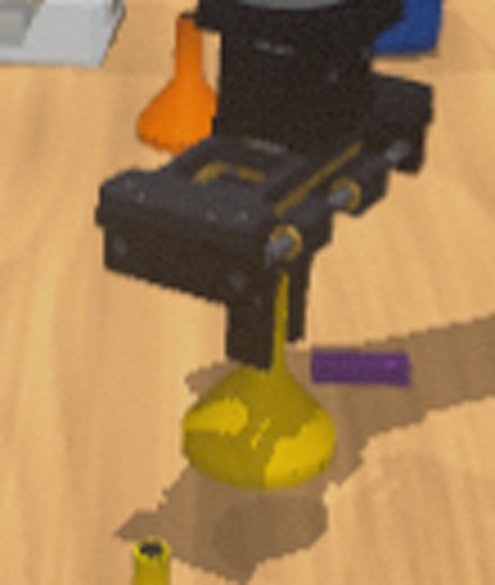

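```bash
python3 -m crank '[{"grip":0.95,"slide":[-45,5,-15],"angular":[0,0,0]},{"grip":0.95,"slide":[-90,10,-26],"angular":[0,0,0]},{"grip":0.95,"slide":[-135,20,-28],"angular":[0,0,0]},{"grip":0.95,"slide":[-180,25,-28],"angular":[0,0,0]},{"grip":0.95,"slide":[-220,32,-28],"angular":[0,0,0]},{"grip":0.95,"slide":[-239,34,-28],"angular":[0,0,0]},{"grip":0.95,"slide":[-239,34,-28],"angular":[0,0,0]},{"grip":0.95,"slide":[-239,34,-28],"angular":[0,0,0]}]';python3 -c "
from h import *
toolmove([.641,.0325,.067],59)
b=snapshot('side');crop(b,180,110,100,150,4,'d27.png')"
```

```text
clock: 26.3
tcp_pos: [0.6376, 0.0333, 0.1321]
tcp_rot: [0.266, 0.964, 0.001, -0.002]
force: [-0.6, 0.8, -1.6]
opening: 0.0198
tcp [0.6376 0.0333 0.1321] jawyaw 59.16 tilt [-0.0041  0.0023 -1.    ] j7 [ 0.68  0.58 -1.06  1.56  0.52  1.31  0.58]
slide [-3.6  1.1 65.1] ang [-0.01 -0.27  0.16] F [-0.6  0.8 -1.6] open 0.0198 t 26.3
```

View pics/d27.png

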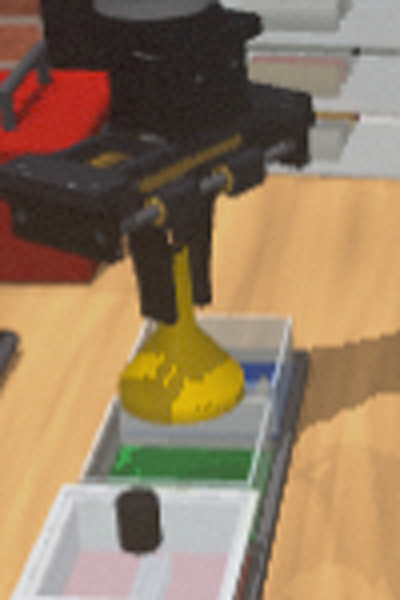

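```bash
python3 -m crank '[{"grip":0.95,"slide":[-2,0,20],"angular":[0,0,0]},{"grip":0.95,"slide":[-2,0,40],"angular":[0,0,0]},{"grip":0.95,"slide":[-2,0,53],"angular":[0,0,0]},{"grip":0.95,"slide":[-2,0,58],"angular":[0,0,0]},{"grip":0.95,"slide":[-2,0,58],"angular":[0,0,0]},{"grip":0.95,"slide":[-2,0,58],"angular":[0,0,0]}]';python3 -c "
from h import *
toolmove([.641,.0325,.0645],59)
b=snapshot('side');crop(b,180,130,100,130,4.5,'d28.png')"
```

```text
clock: 26.95
tcp_pos: [0.6409, 0.0315, 0.077]
tcp_rot: [0.266, 0.964, 0.001, 0.0]
force: [0.2, 0.1, -0.4]
opening: 0.0201
tcp [0.6409 0.0315 0.077 ] jawyaw 59.13 tilt [ 6.e-04  1.e-03 -1.e+00] j7 [ 0.66  0.63 -1.02  1.61  0.57  1.22  0.55]
slide [ 0.4  0.9 12.5] ang [0.07 0.   0.13] F [ 0.2  0.1 -0.4] open 0.0201 t 26.95
```

View pics/d28.png

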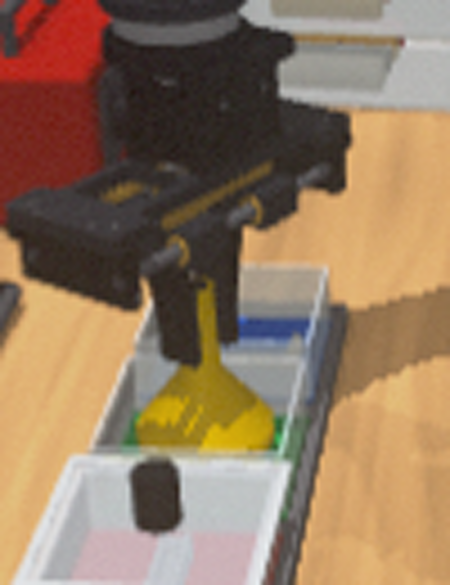

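```bash
python3 -m crank '[{"grip":0.95,"slide":[0,1,6],"angular":[0,0,0]},{"grip":0.95,"slide":[0,1,11],"angular":[0,0,0]},{"grip":0.95,"slide":[0,1,11],"angular":[0,0,0]},{"grip":0.95,"slide":[0,1,12],"angular":[0,0,0]},{"grip":0.95,"slide":[0,1,12],"angular":[0,0,0]}]';python3 -c "
from h import *
toolmove([.641,.0325,.0645],59)"
```

```text
clock: 27.5
tcp_pos: [0.641, 0.0321, 0.0647]
tcp_rot: [0.266, 0.964, 0.0, -0.0]
force: [-1.3, -0.4, 2.6]
opening: 0.02
tcp [0.641  0.0321 0.0647] jawyaw 59.11 tilt [-5.e-04  7.e-04 -1.e+00] j7 [ 0.65  0.65 -1.01  1.62  0.58  1.2   0.55]
slide [0.2 0.3 0.2] ang [ 0.02 -0.04  0.11] F [-1.3 -0.4  2.6] open 0.02 t 27.5
```

Contact is about 3 N, so it is on the floor. Releasing to 45 mm and retreating.

```bash
python3 -m crank '[{"grip":0.55,"slide":[0,0,0],"angular":[0,0,0]},{"grip":0.55,"slide":[0,0,0],"angular":[0,0,0]},{"grip":0.55,"slide":[0,0,0],"angular":[0,0,0]},{"grip":0.55,"slide":[0,0,0],"angular":[0,0,0]},{"grip":0.55,"slide":[0,0,0],"angular":[0,0,0]}]';python3 -m crank '[{"grip":0.55,"slide":[0,0,-20],"angular":[0,0,0]},{"grip":0.55,"slide":[0,0,-60],"angular":[0,0,0]},{"grip":0.55,"slide":[0,0,-100],"angular":[0,0,0]},{"grip":0.55,"slide":[0,0,-130],"angular":[0,0,0]},{"grip":0.55,"slide":[0,0,-130],"angular":[0,0,0]}]';python3 -c "
from h import *
toolmove([.5,-.3,.25],59)"
```

```text
clock: 28.0
tcp_pos: [0.6411, 0.0321, 0.0643]
tcp_rot: [0.266, 0.964, 0.0, -0.0]
force: [-0.4, 0.5, 1.3]
opening: 0.0385
clock: 28.5
tcp_pos: [0.6436, 0.0332, 0.1995]
tcp_rot: [0.266, 0.964, 0.002, 0.003]
force: [0.2, 0.4, 0.0]
opening: 0.039
tcp [0.6436 0.0332 0.1995] jawyaw 59.12 tilt [ 0.0076  0.0015 -1.    ] j7 [ 0.69  0.53 -1.09  1.48  0.48  1.41  0.61]
slide [ -48.1 -359.4  -52.1] ang [0.3  0.33 0.12] F [0.2 0.4 0. ] open 0.039 t 28.5
```

```bash
python3 -m crank '[{"grip":0.55,"slide":[-48,-359,-50],"angular":[0,0,0]},{"grip":0.55,"slide":[-48,-359,-50],"angular":[0,0,0]},{"grip":0.55,"slide":[-48,-359,-50],"angular":[0,0,0]},{"grip":0.55,"slide":[-48,-359,-50],"angular":[0,0,0]},{"grip":0.55,"slide":[-48,-359,-50],"angular":[0,0,0]},{"grip":0.55,"slide":[-48,-359,-50],"angular":[0,0,0]},{"grip":0.55,"slide":[-48,-359,-50],"angular":[0,0,0]},{"grip":0.55,"slide":[-48,-359,-50],"angular":[0,0,0]}]'
python3 - <<'E'
from h import *
a=snapshot('top');b=snapshot('side');cv2.imwrite('pics/e0.png',a);cv2.imwrite('pics/e1.png',b)
crop(a,200,135,160,110,5,'e2.png');crop(b,175,160,110,120,5,'e3.png')
h=cv2.cvtColor(a,cv2.COLOR_BGR2HSV);m=cv2.inRange(h,(20,150,40),(32,255,255));z=np.zeros_like(m);z[140:200,250:310]=m[140:200,250:310]
c=max(cv2.findContours(z,0,cv2.CHAIN_APPROX_NONE)[0],key=cv2.contourArea);P=(plane('top',c.reshape(-1,2),.008)[:,:2]*1000).astype(np.float32);print('funnel',cv2.minEnclosingCircle(P),cv2.minAreaRect(P))
print(get_obs()['tcp_pos'],get_obs()['clock'])
E
```

```text
clock: 29.3
tcp_pos: [0.4944, -0.3082, 0.2433]
tcp_rot: [0.271, 0.963, -0.001, -0.001]
force: [-0.6, -1.4, 0.1]
opening: 0.0388
funnel ((644.3431396484375, 32.167057037353516), 36.22228240966797) ((643.8631591796875, 33.53460693359375), (68.13109588623047, 68.90203857421875), 14.14708137512207)
[ 0.4960869  -0.30459301  0.24321423] 29.4
```

View pics/e2.png

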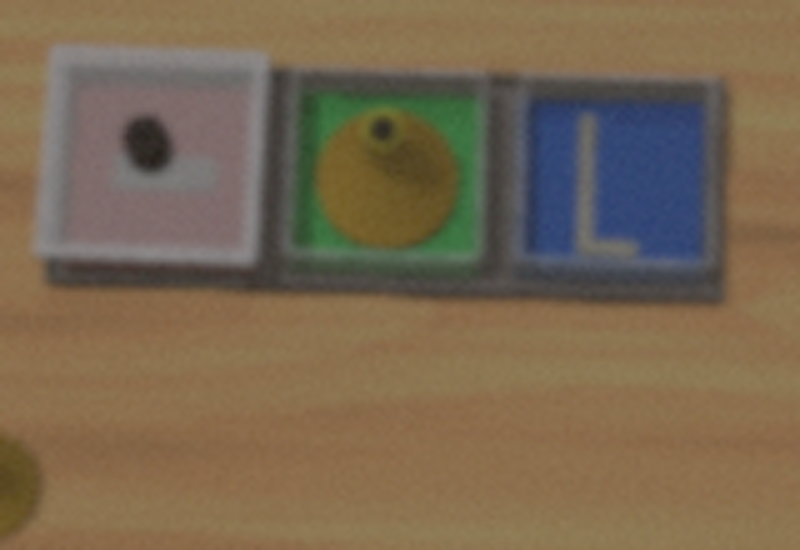

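View pics/e3.png

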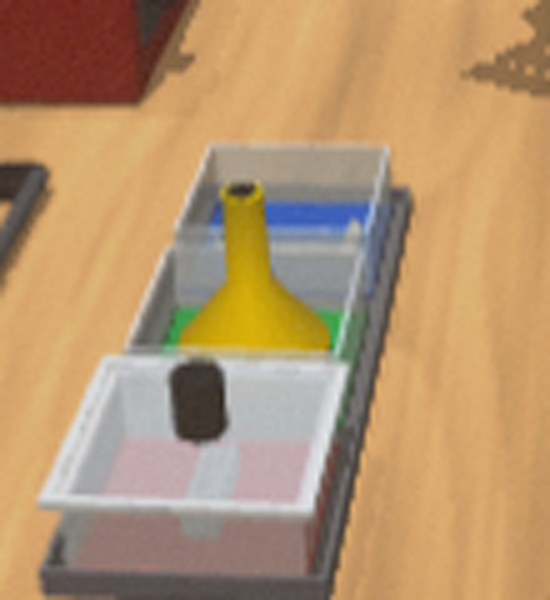

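View pics/e0.png

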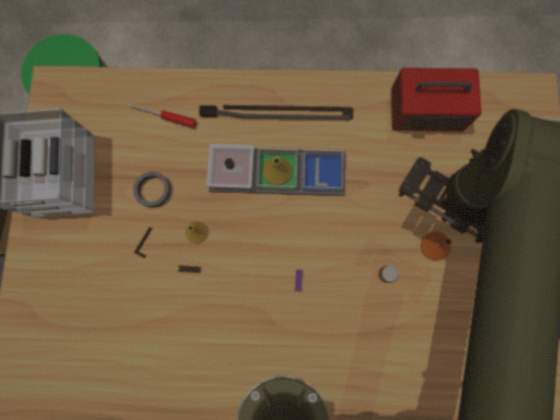

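Run:
```python
from h import *
a=cv2.imread('pics/e0.png');h=cv2.cvtColor(a,cv2.COLOR_BGR2HSV)
P=plane('top',np.array([(51,45),(271,53),(258,268),(33,259)])/5+[200,135]-.4,.048)*1000
print('lid top',P.round(1),P.mean(0).round(1))
for v in(P[0]-P[1],P[3]-P[2],P[0]-P[3],P[1]-P[2]):print(np.linalg.norm(v).round(1),np.degrees(np.arctan2(v[1],v[0])).round(2))
Q=plane('side',np.array([(107,358),(349,363),(310,512),(40,502)])/5+[175,160]-.4,.048)*1000
print('lid side',Q.round(1),Q.mean(0).round(1))
```

```text
lid top [[703.9 212.6  48. ]
 [701.6  94.8  48. ]
 [583.6  97.2  48. ]
 [586.1 215.3  48. ]] [643.8 155.   48. ]
117.8 88.86
118.1 88.8
117.8 -1.31
118.0 -1.16
lid side [[698.4  96.2  48. ]
 [584.7  96.3  48. ]
 [587.7 212.6  48. ]
 [701.8 210.3  48. ]] [643.2 153.8  48. ]
```

The lid is centred on the red bin within about 1 mm and 0.3°. Handing in.

```bash
python3 -c "
from bench import *
print(sign_off())"
```

```text
the job is handed in; nothing more can be done
None
```

The wiper kit is packed and handed in at about 29 s. The chrome clip went into the red bin, the steel hex key flat into the blue bin, then the lid onto the red bin. The larger yellow funnel went last, mouth down in the green bin.

**Last checks:**
- **Lid:** it measures (643.5, 154.4) mm against the red rim at (643, 154), with yaw within about 0.3°.
- **Funnel:** it stands upright, about 3 mm from the centre of the green bin.
- **Clip and key:** the clip shows through the lid in the red bin, and the key lies flat in the blue bin.
- **Everything else:** the black clip, black key, orange funnel, small yellow funnel and purple clip look unmoved, and the arm is clear of everything.

**Problems on the way:**
- **Missed grasp:** my first grasp of the clip came up empty and shifted it about 3 mm, probably because I lifted before the fingers had closed. The second grasp held.
- **Joint near its limit:** joint 3 reached -1.34 rad near the funnel, close to its -1.38 limit, but stayed inside it.
- **Small disagreement:** the side and top cameras differed by about 1 mm on the lid's position, which is within the calibration.

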